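Load the glaze test tiles, gauge the gap, turn the sign

ROBOT

A 7-joint arm with a two-finger parallel gripper is mounted at the origin on the work surface. World frame = base frame: x ahead of the robot, y to its left, z up, the work surface at z = 0. Lengths are in m, angles in rad, forces in N, time in s.
With the tool pointing down it reaches from about 0.4 to 0.9 m from the base axis. Payload 5.5 kg.
Tool frame: the origin (TCP) lies between the finger pads; the fingertips stand 25 mm ahead of it and the grasp point (between the pads) lies 6 mm ahead of it; x points along the fingers, z is the direction in which the jaws open and shut, and the axes are right-handed (so a half turn about x gives the same grasp; the last joint's range is limited). The gripper opens to 92 mm and grips with 3 to 60 N. Pads are 19 mm wide; open, the fingers measure 130 mm over their backs; the gripper's body (75 mm by 190 mm) begins 47 mm behind the grasp point.
Start: joints at [1.606, 0.501, -0.427, 1.55, 0.221, 1.138, -0.21], TCP at [0.147, -0.633, 0.252] pointing down, gripper open.
Joint ranges: [-2.88, 2.88], [-0.31, 2.03], [-1.54, 1.56], [0.2, 2.42], [-1.41, 4.55], [0.19, 2.02], [-2.57, 2.57]. Speed limits (rad/s): [2.57, 2.57, 3.14, 3.14, 3.14, 3.14, 3.14].

INTERFACE

Orientations are given as a unit quaternion [w, x, y, z].
In Python, from cell import manip gives the robot as it stands.
- The arm moves only by the tool drive_tool, never from a script. Its argument "deltas" is text: rows parted by semicolons, each of 5 numbers parted by spaces: the opening, from -1 (shut) to 1 (fully open), then the shift along the world's x, y, z in units of 40 mm (1.0 is 40 mm), then the turn about the world's z in units of 5 degrees (1.0 is 5 degrees). A call has 1 to 12 rows; each row shifts and turns the commanded pose from where the row before left it; what a row does not reach is not made up. A row lasts 1/12 s, in which the tool goes at most 41.7 mm and 7.16 degrees, less where a joint would pass 70% of its speed; a pose out of reach is approached as far as the arm can. A call is refused whole if a number of a shift passes 1 or a number of a turn 1, either way. A call with a gripper value outside its range is refused whole. The fingers move at their own pace and stop on an object; "force" is the grip in N (left out, the last holds). Time passes only in rows, so rows that do not move let the fingers close. It gives the time, the measured TCP pose, the force and the opening at its end, in the units of the state.
- manip.observe(): the state, without advancing time (a new reading comes with each control period).
- manip.grab_frame(name): name is "scene" or "top" or "wrist"; returns a dict with "image" (420x560x3 uint8, red, green, blue), "range_z" (420x560 float32, m along the optical axis (not along the pixel's ray), 0 where there is no reading), "K" (3x3 intrinsics, pixels), "R" (3x3) and "t" (3): a world point X has camera coordinates R X + t. Camera axes: x right, y down, z forward; pixel columns grow to the right and rows downward; lengths in m; the calibration is good to about 2 mm. The wrist camera is an equidistant fisheye: a pixel r from the principal point sees the ray r / f radians off the axis. A picture is of the moment at which its call begins.
- manip.job_done(): hands the job in, once; it reports no verdict.
The state is a dict: "clock": time; "joints": joint angles; "joint_velocities": joint speeds; "joint_torque": joint torques, N m; "position": TCP position; "tcp_rot": TCP orientation; "contact_force": force on the tool from outside, world axes, zero at the start; "wrist_torque": the same for the moment, N m; "opening": finger opening in m.
Only numpy, scipy, OpenCV 4.12 (cv2) and the standard library are available. Lean on these libraries where they do the work, as an engineer would, in place of code of your own. Each camera call takes 0.05 s, during which the arm holds its last target.

TASK

Load the dotted glaze test tiles that are on the ware board into the firing tray, glaze up and fully down in the pocket with the same number of dots, one after another from the fewest dots to the most; pockets whose tile is missing stay empty. Then slide the gap gauge's blade into the gap between the tray's steel jaws along the apron until its red line is flush with the front edge of the mouth, hold it there for a second to check the gap, and lay it back upright and wholly on its green mat; only then turn the hinged plate right over so that its red face is up. Leave the bare tile and everything else where it is.

Things in the scene. Friction and masses are not known exactly. Their poses are not given: they have to be found in the camera images.
- tile1: loose glazed test tile, 46 x 46 x 12 mm, 60 g, terracotta body, top face glazed white, 1 dark dot in a row; starts lying glaze up on the plywood ware board (15 mm thick, left of the tray), the row along its y; origin: centre of its underside, z towards the glazed face. May be absent (None)
- tile2: loose glazed test tile, 46 x 46 x 12 mm, 60 g, terracotta body, top face glazed blue, 2 cream dots in a row; starts lying glaze up on the plywood ware board (15 mm thick, left of the tray), the row along its y; origin: centre of its underside, z towards the glazed face. May be absent (None)
- tile3: loose glazed test tile, 46 x 46 x 12 mm, 60 g, terracotta body, top face glazed green, 3 cream dots in a row; starts lying glaze up on the plywood ware board (15 mm thick, left of the tray), the row along its y; origin: centre of its underside, z towards the glazed face. May be absent (None)
- tile4: loose glazed test tile, 46 x 46 x 12 mm, 60 g, terracotta body, top face glazed yellow, 4 dark dots in a row; starts lying glaze up on the plywood ware board (15 mm thick, left of the tray), the row along its y; origin: centre of its underside, z towards the glazed face. May be absent (None)
- tile5: loose glazed test tile, 46 x 46 x 12 mm, 60 g, terracotta body, top face glazed black, 5 cream dots in a row; starts lying glaze up on the plywood ware board (15 mm thick, left of the tray), the row along its y; origin: centre of its underside, z towards the glazed face. May be absent (None)
- pocket1 (a point): centre of the floor of tray pocket 1 (far row, left), marked with 1 dark dot(s) on the rim on the pocket's outer side; pocket is 50 x 50 mm square with its sides along the tray's x and y, 5 mm deep (a seated tile stands 7 mm proud of the rim); axes as the tray
- pocket2 (a point): centre of the floor of tray pocket 2 (far row, middle), marked with 2 dark dot(s) on the rim on the pocket's outer side; pocket is 50 x 50 mm square with its sides along the tray's x and y, 5 mm deep (a seated tile stands 7 mm proud of the rim); axes as the tray
- pocket3 (a point): centre of the floor of tray pocket 3 (far row, right), marked with 3 dark dot(s) on the rim on the pocket's outer side; pocket is 50 x 50 mm square with its sides along the tray's x and y, 5 mm deep (a seated tile stands 7 mm proud of the rim); axes as the tray
- pocket4 (a point): centre of the floor of tray pocket 4 (near row, left), marked with 4 dark dot(s) on the rim on the pocket's outer side; pocket is 50 x 50 mm square with its sides along the tray's x and y, 5 mm deep (a seated tile stands 7 mm proud of the rim); axes as the tray
- pocket5 (a point): centre of the floor of tray pocket 5 (near row, middle), marked with 5 dark dot(s) on the rim on the pocket's outer side; pocket is 50 x 50 mm square with its sides along the tray's x and y, 5 mm deep (a seated tile stands 7 mm proud of the rim); axes as the tray
- tray: fixed sand-coloured firing tray, 164 (x) x 200 (y) mm, top 11 mm above the table; origin on the table midway between the pocket rows; x away from the robot, y left at yaw 0. Pocket columns y = 62, 0, -62, rows x = 42 (far), -42 mm. Its near right corner is a flat apron 11 mm high, x -120 to -17, y -100 to -35 mm, carrying two steel jaws 26 mm high with the gauge gap between them
- gap_mouth (a point): middle of the front edge of the gauge gap's flared mouth, on the apron's top (11 mm above the table); axes as the tray. The gap runs along +x, 8 mm wide between parallel jaws 10 to 40 mm beyond this point, no stop at its far end; the flare is about 15 mm wide in front. The apron reaches 60 mm to the near side of this point; jaws lie within 22 mm either side of the gap's middle
- gauge: loose gap gauge, 80 g: orange handle 40 (x) x 26 (y) x 24 mm high; from its front (+x) a steel blade 4 mm thick, 18 mm tall (3 to 21 mm above the underside) reaches to 71 mm from the origin; red line round the blade 36 mm from the origin, 35 mm behind its tip. Origin: centre of the handle's underside, z up. Starts lying along the green mat, blade to the left; grip across the handle (y) from above
- gauge_tip (a point): end of the gauge's blade, at the level of the handle's underside; axes as the gauge. The red line is flush with the mouth's front edge when this lies 35 mm beyond gap_mouth along the tray's x
- plate (a joint): angle of the hinged turn-over plate (62 mm wide, 6 mm thick, ends 65 mm from the hinge axis): 0 lying towards the robot, yellow face up; grows as it swings up and over, pi/2 upright, 3.14 (a stop) lying on the far side, red face up. Stiff hinge (0.06 N m friction): stays where left. A black tab, 18 mm wide along the hinge axis, 8 mm thick, sticks out of its free edge, 65 to 95 mm from the axis
- sign_hinge (a point): middle of the plate's hinge axis, 24 mm above the table, on a fixed grey stand (110 x 70 mm, 8 mm high) at the left of the table; the hinge axis is this frame's y, the plate swings from its -x side over the top to its +x side
- mat_top (a point): middle of the top of the fixed green mat on which the gauge starts: 75 (x) x 125 (y) mm, 2 mm thick, on the table before the tray; x away from the robot, y left at yaw 0
- spare_tile: loose bare terracotta tile without dots or glaze, 46 x 46 x 12 mm, on the ware board: stays there
- glaze_jar: bystander: glaze jar with white lid, 64 mm wide, 62 mm high; standing near the far edge
- tub: bystander: white plastic tub, 90 mm wide, 62 mm high; far side
- brush: bystander: brush lying on the far side of the table
- flower: bystander: small terracotta flower ornament, 55 mm wide, 14 mm high, near the robot
- stilt: bystander: white three-armed kiln stilt, 66 mm wide, 12 mm high, near right
- can: bystander: low tin, 70 mm wide, 60 mm high; far right

How it is judged:
On the way, in this order (a step that is already met when the one before it is completed fails the run):
1. the tile with 1 dot(s) is fully down in pocket 1, glaze up (horizontal distance between tile1 and pocket1 below 0.005 m and z of tile1 in the frame of pocket1 between -0.003 and 0.0025 m and angle between tile1's own z axis and vertical below 0.08 rad), for 0.2 s.
2. the tile with 2 dot(s) is fully down in pocket 2, glaze up (horizontal distance between tile2 and pocket2 below 0.005 m and z of tile2 in the frame of pocket2 between -0.003 and 0.0025 m and angle between tile2's own z axis and vertical below 0.08 rad), for 0.2 s.
3. the tile with 3 dot(s) is fully down in pocket 3, glaze up (horizontal distance between tile3 and pocket3 below 0.005 m and z of tile3 in the frame of pocket3 between -0.003 and 0.0025 m and angle between tile3's own z axis and vertical below 0.08 rad), for 0.2 s.
4. the tile with 4 dot(s) is fully down in pocket 4, glaze up (horizontal distance between tile4 and pocket4 below 0.005 m and z of tile4 in the frame of pocket4 between -0.003 and 0.0025 m and angle between tile4's own z axis and vertical below 0.08 rad), for 0.2 s.
5. the tile with 5 dot(s) is fully down in pocket 5, glaze up (horizontal distance between tile5 and pocket5 below 0.005 m and z of tile5 in the frame of pocket5 between -0.003 and 0.0025 m and angle between tile5's own z axis and vertical below 0.08 rad), for 0.2 s.
6. the gauge blade is in the gap up to its red line, within 4 mm (x of gauge_tip in the frame of gap_mouth between 0.031 and 0.039 m and y of gauge_tip in the frame of gap_mouth between -0.005 and 0.005 m and z of gauge_tip in the frame of gap_mouth between -0.003 and 0.008 m and angle between gauge's own z axis and vertical below 0.08 rad), for 0.3 s.
7. the gauge is back upright on the green mat (x of gauge in the frame of mat_top between -0.038 and 0.038 m and y of gauge in the frame of mat_top between -0.063 and 0.063 m and x of gauge_tip in the frame of mat_top between -0.038 and 0.038 m and y of gauge_tip in the frame of mat_top between -0.063 and 0.063 m and z of gauge in the frame of mat_top below 0.003 m and angle between gauge's own z axis and vertical below 0.08 rad), for 0.2 s.
8. the plate is turned over, red up (value of joint plate above 2.95 rad), for 0.2 s.
At the end, for the whole second after the job is handed in: Each present tile lies glaze up, flat, on its own pocket floor (2.5 mm height, 5 mm of centre, 0.08 rad); gauge upright (0.08 rad) and wholly on the green mat; plate past 2.95 rad, red up; all released and at rest (all of step 1 and all of step 2 and all of step 3 and all of step 4 and all of step 5 and all of step 7 and value of joint plate above 2.95 rad and linear speed of each of tile1, tile2, tile3, tile4, tile5, gauge below 0.02 m/s); the robot touches nothing.
It fails at once if a bystander (jar, tub, brush, flower, stilt, can) is moved more than 30 mm (distance of any of glaze_jar, tub, brush, flower, stilt, can from where it was at the start of the episode above 0.03 m).
It fails at once if the bare tile is moved more than 60 mm (distance of spare_tile from where it was at the start of the episode above 0.06 m).
Of tile1, tile2, tile3, tile4, tile5 only 4 to 5 are there at a start; the rules pass over those that are not, and their reading is None.
At some moment in a run one of tile1, tile2, tile3, tile4, tile5, gauge may be knocked a few centimetres aside while the robot is not near it.
It also fails if it takes over 208 s, if anything falls off the work surface, if the arm or the gripper's body presses on something with over 40 N, if the wrist force passes 120 N, or if a joint passes its speed limit or range.

## Working session

There is one attempt and no reset: what is moved stays moved. The work goes in short steps, Python scripts to look and compute and a tool call to move; the robot and the scene stay as the last step left them, time stands still between calls to the robot, and variables do not carry over. Pictures are saved under pics/ and viewed, and the job is handed in when it is done.

Besides the shell and the picture viewer there is one more tool, called after ">>>" by a JSON object that holds its "name" and its "arguments". drive_tool: Moves the arm, as the interface text tells. Its arguments: {"type":"object","properties":{"deltas":{"type":"string"},"force":{"type":"number"}},"required":["deltas"]}

```bash
ls -la; mkdir -p pics; cat > h.py <<'E'
import numpy as np, cv2
from cell import manip
def shot(name, out=None):
    f=manip.grab_frame(name)
    np.savez('/tmp/%s.npz'%(out or name),**f)
    if out: cv2.imwrite('pics/%s.png'%out, cv2.cvtColor(f['image'],cv2.COLOR_RGB2BGR))
    return f
def world(f,u,v,z=None):
    K,R,t=f['K'],f['R'],f['t']
    d=np.array([(u-K[0,2])/K[0,0],(v-K[1,2])/K[1,1],1.0])
    c=-R.T@t; r=R.T@d
    if z is None:
        rz=f['range_z'][int(round(v)),int(round(u))]; return c+r*rz
    return c+r*(z-c[2])/r[2]
E
python3 - <<'E'
from h import *
s=manip.observe()
for k,v in s.items(): print(k,np.round(v,4))
for n in ("scene","top","wrist"):
    f=shot(n,n+"0"); print(n,f['K'].tolist(),np.round(f['R'],3).tolist(),np.round(-f['R'].T@f['t'],3))
E
```

```text
total 12
drwxr-xr-x  3 agent agent 4096 Dec  6 23:45 .
drwxr-xr-x 23 root  root  4096 Dec  6 23:45 ..
drwxr-xr-x  2 agent agent 4096 Dec  6 23:45 pics
clock 0.0
joints [ 1.6062  0.5018 -0.4268  1.5515  0.2208  1.1383 -0.2103]
joint_velocities [-0.0013  0.001  -0.0022 -0.0005  0.0003  0.0005 -0.0008]
joint_torque [-5.00000e-04 -5.66589e+01 -5.81610e+00 -2.79109e+01 -6.86000e-02
  3.10000e-02  2.00000e-04]
position [ 0.1466 -0.6326  0.2507]
tcp_rot [ 0.5531  0.4404  0.5541 -0.4395]
contact_force [-0.4222  0.6817  0.0919]
wrist_torque [-0.0455  0.014  -0.0068]
opening 0.0914
scene [[396.16140068981827, 0.0, 272.8808703775617], [0.0, 396.16140068981827, 205.63012304209775], [0.0, 0.0, 1.0]] [[0.697, 0.717, 0.02], [0.476, -0.442, -0.76], [-0.536, 0.539, -0.65]] [ 1.167 -0.585  0.786]
top [[425.05605246307243, 0.0, 280.10536455830055], [0.0, 425.05605246307243, 202.7646762791434], [0.0, 0.0, 1.0]] [[-0.019, -1.0, -0.011], [-0.994, 0.021, -0.105], [0.106, 0.009, -0.994]] [ 0.457 -0.021  0.921]
wrist [[325.19226210127806, 0.0, 280.10654072050164], [0.0, 325.19226210127806, 206.74268256940354], [0.0, 0.0, 1.0]] [[0.227, -0.974, -0.002], [-0.94, -0.22, 0.26], [-0.254, -0.057, -0.966]] [ 0.214 -0.617  0.383]
```

View pics/top0.png

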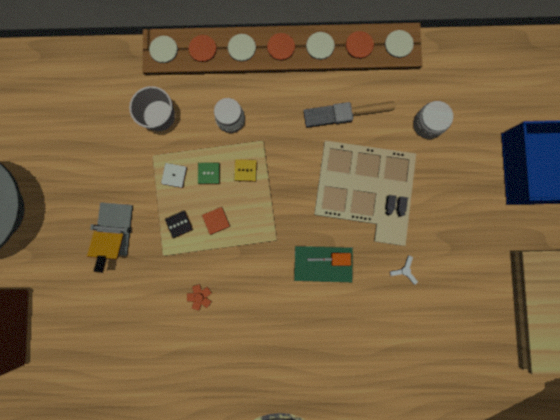

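View pics/scene0.png

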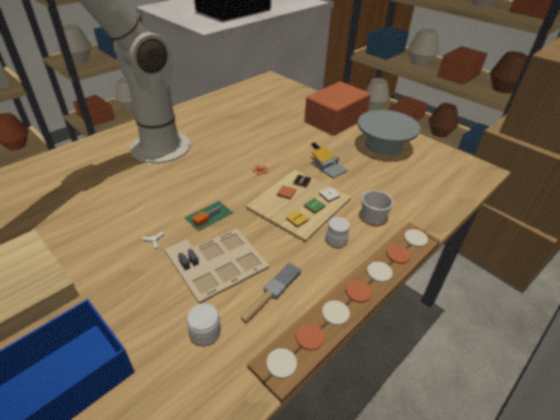

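View pics/wrist0.png

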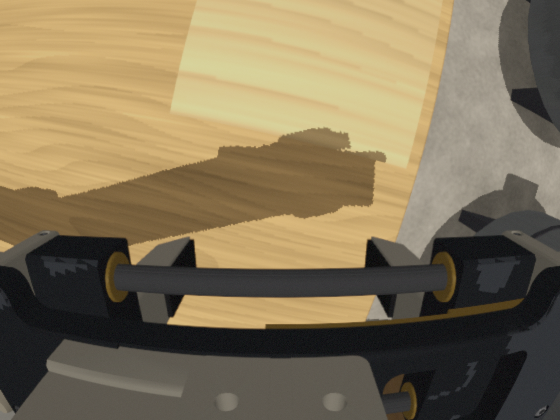

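The top view shows white tile1 (174,175), green tile3 (208,173), yellow tile4 (245,170), black tile5 (179,224) and the bare tile (216,221). No blue tile2 is present. The tray is at about (366,185), the gauge at (335,260), the plate at (107,240) and the stand's tab at (100,264).

```bash
cat >> h.py <<'E'
def crop(f,x0,y0,x1,y1,out,s=4):
    im=cv2.cvtColor(f['image'],cv2.COLOR_RGB2BGR)[y0:y1,x0:x1]
    cv2.imwrite('pics/%s.png'%out,cv2.resize(im,None,fx=s,fy=s,interpolation=cv2.INTER_CUBIC))
E
python3 - <<'E'
from h import *
f=dict(np.load('/tmp/top0.npz'))
crop(f,75,135,285,285,'c_top_l',3.8)
crop(f,285,135,425,285,'c_top_r',4)
for n,(u,v) in dict(t1=(170,178),t3=(205,177),t4=(240,165),t5=(174,217),bare=(216,221),board=(230,200),table=(300,120),p1=(340,160),p5=(363,202),rim=(355,180),apron=(395,232),jaw=(391,205),mat=(315,270),handle=(342,260),plate=(107,245),stand=(115,215)).items():
    print(n,np.round(world(f,u,v),4))
E
```

```text
t1 [0.6098 0.2217 0.0262]
t3 [0.6095 0.1458 0.0313]
t4 [0.6346 0.0716 0.0272]
t5 [0.5259 0.212  0.0282]
bare [0.5157 0.1234 0.0273]
board [0.5612 0.0952 0.0141]
table [ 0.7379 -0.0601  0.0026]
p1 [ 0.6449 -0.145   0.007 ]
p5 [ 0.5519 -0.1917  0.0052]
rim [ 0.5993 -0.1751  0.012 ]
apron [ 0.4856 -0.2567  0.009 ]
jaw [ 0.5412 -0.2441  0.0357]
mat [ 0.4081 -0.0843 -0.0007]
handle [ 0.4289 -0.1397  0.0228]
plate [0.4696 0.3486 0.0381]
stand [0.5344 0.3455 0.0075]
```

View pics/c_top_l.png

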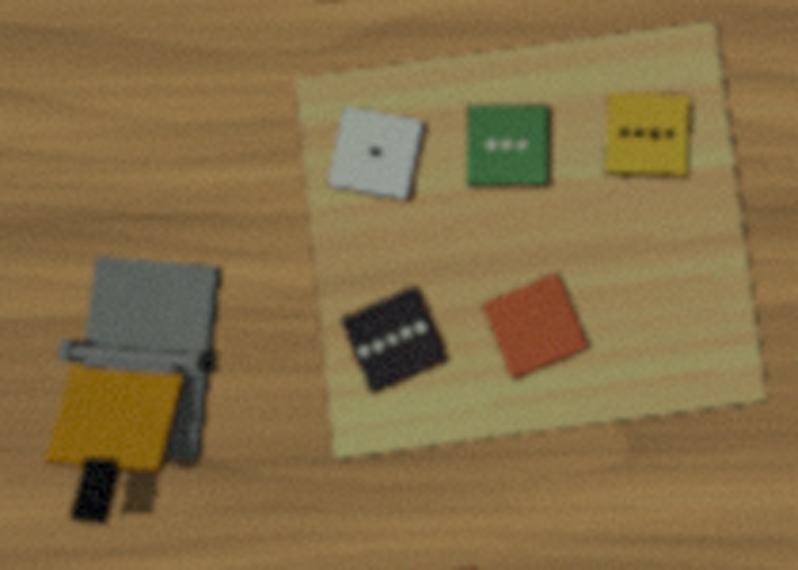

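View pics/c_top_r.png

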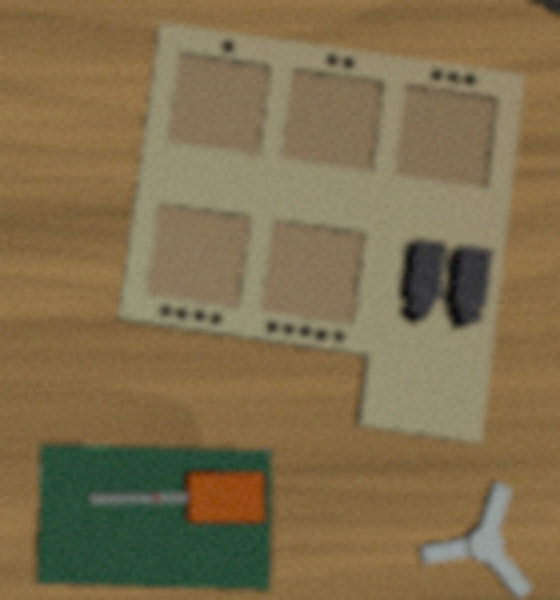

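```bash
cat >> h.py <<'E'
from scipy.spatial.transform import Rotation as Rot
def jaw_yaw(s):
    q=s['tcp_rot']; R=Rot.from_quat([q[1],q[2],q[3],q[0]]).as_matrix()
    z=R[:,2]; return np.degrees(np.arctan2(z[1],z[0])), R
def project(f,X):
    c=f['R']@np.asarray(X)+f['t']; K=f['K']
    return K[0,0]*c[0]/c[2]+K[0,2],K[1,1]*c[1]/c[2]+K[1,2]
def ray(f,u,v,fish=False):
    K=f['K']; x=(u-K[0,2])/K[0,0]; y=(v-K[1,2])/K[1,1]
    if fish:
        r=np.hypot(x,y); d=np.array([0,0,1.]) if r<1e-9 else np.array([np.sin(r)*x/r,np.sin(r)*y/r,np.cos(r)])
    else: d=np.array([x,y,1.])
    return -f['R'].T@f['t'], f['R'].T@d
def onz(f,u,v,z,fish=False):
    c,r=ray(f,u,v,fish); return c+r*(z-c[2])/r[2]
COL=dict(white=((0,0,150),(180,70,255)),green=((45,90,40),(90,255,255)),yellow=((22,170,110),(32,255,255)),orange=((5,190,140),(14,255,255)))
def wpoly(f,mask,z,fish):
    """largest blob contour -> world pts on z plane -> min area rect (in mm)"""
    cs,_=cv2.findContours(mask,cv2.RETR_EXTERNAL,cv2.CHAIN_APPROX_NONE)
    c=max(cs,key=cv2.contourArea)[:,0,:]
    P=np.array([onz(f,u,v,z,fish)[:2] for u,v in c])*1000
    (cx,cy),(w,h),a=cv2.minAreaRect(P.astype(np.float32))
    return (cx/1000,cy/1000),(w,h),a,len(c)
E
python3 - <<'E'
from h import *
f=dict(np.load('/tmp/top0.npz'))
print(jaw_yaw(manip.observe())[0])
hsv=cv2.cvtColor(f['image'],cv2.COLOR_RGB2HSV)
for n,(u,v) in dict(t1=(170,178),t3=(205,177),t4=(240,165),t5=(174,217),bare=(216,221),board=(230,200),handle=(342,260),mat=(315,270),plate=(107,245),pock=(340,160),rim=(355,180)).items(): print(n,hsv[v,u])
E
```

```text
-76.94810795488759
t1 [ 60  18 157]
t3 [ 59 117 100]
t4 [ 25 188 149]
t5 [167  47  38]
bare [  9 174 135]
board [ 18 118 145]
handle [ 13 226 148]
mat [ 72 121  78]
plate [ 21 227 136]
pock [ 18  89 132]
rim [ 25  60 152]
```

>>> {"name": "drive_tool", "arguments": {"deltas": "1 0.8 0.6 0.2 0; 1 0.8 0.6 0.2 0; 1 0.8 0.6 0.2 0; 1 0.8 0.6 0 0; 1 0.8 0.6 0 0; 1 0.8 0.6 0 0; 1 0.8 0.6 0 0; 1 0.4 0.9 0 0; 1 0.4 0.9 0 0; 1 0.4 0.9 0 0; 1 0.4 0.9 0 0; 1 0.4 0.9 0 0"}}

```text
clock: 1.15
position: [0.4511, -0.2833, 0.2756]
tcp_rot: [0.554, 0.44, 0.554, -0.44]
contact_force: [0.5, -0.1, 0.3]
opening: 0.0919
```

>>> {"name": "drive_tool", "arguments": {"deltas": "1 0.3 1 0 0; 1 0.3 1 0 0; 1 0.3 1 0 0; 1 0.3 1 0 0; 1 0.3 1 0 0; 1 0.3 1 0 0; 1 0.2 1 0 0; 1 0.2 1 0 0; 1 0.2 1 0 0; 1 0.1 1 0 0; 1 0 0.5 0 0; 1 0 0 0 0"}}

```text
clock: 2.15
position: [0.5493, 0.1417, 0.276]
tcp_rot: [0.555, 0.438, 0.557, -0.436]
contact_force: [-0.1, 0.6, 0.6]
opening: 0.0919
```

```bash
python3 - <<'E'
from h import *
s=manip.observe(); print(s['position'],jaw_yaw(s)[0],np.round(s['joints'],2))
f=shot("wrist","w1"); print(np.round(f['R'],3).tolist(),np.round(-f['R'].T@f['t'],3))
f=shot("top","top1")
E
```

```text
[0.54930942 0.1416963  0.27600416] -76.40575597468187 [ 0.32  0.4  -0.79  1.73  0.3   1.14 -1.89]
[[0.236, -0.972, -0.005], [-0.938, -0.229, 0.259], [-0.253, -0.057, -0.966]] [0.616 0.158 0.409]
```

View pics/w1.png

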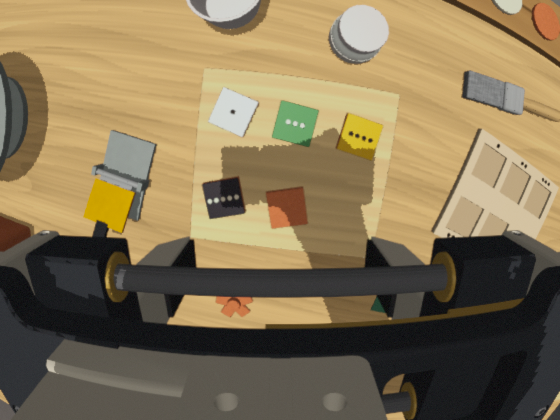

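Tiles are clear in the wrist image: white (234,112), green (295,124), yellow (359,137), black (224,198), bare (288,208).

```bash
cat >> h.py <<'E'
def blob(f,u,v,tol=22,fill=True):
    lab=cv2.cvtColor(cv2.medianBlur(f['image'],3),cv2.COLOR_RGB2LAB).astype(np.float32)
    w=np.array([0.5,1.5,1.5],np.float32)
    ref=np.median(lab[v-2:v+3,u-2:u+3].reshape(-1,3),0)
    m=(np.linalg.norm((lab-ref)*w,axis=2)<tol).astype(np.uint8)
    n,l=cv2.connectedComponents(m,connectivity=4)
    m=(l==l[v,u]).astype(np.uint8)
    cs,_=cv2.findContours(m,cv2.RETR_EXTERNAL,cv2.CHAIN_APPROX_NONE)
    o=np.zeros_like(m); cv2.drawContours(o,cs,-1,1,-1); return cv2.morphologyEx(o,cv2.MORPH_OPEN,np.ones((3,3),np.uint8))
def meas(f,seed,z,fish,tol=22):
    m=blob(f,*seed,tol=tol); return wpoly(f,m,z,fish),m
def tri(fa,ua,fisha,fb,ub,fishb):
    ca,ra=ray(fa,*ua,fisha); cb,rb=ray(fb,*ub,fishb)
    ra/=np.linalg.norm(ra); rb/=np.linalg.norm(rb)
    A=np.stack([ra,-rb],1); x,*_=np.linalg.lstsq(A,cb-ca,rcond=None)
    p=ca+ra*x[0]; q=cb+rb*x[1]; return (p+q)/2,np.linalg.norm(p-q)
def cen(m):
    M=cv2.moments(m,True); return M['m10']/M['m00'],M['m01']/M['m00']
E
python3 - <<'E'
from h import *
t=dict(np.load('/tmp/top1.npz')); t0=dict(np.load('/tmp/top0.npz'));w=dict(np.load('/tmp/w1.npz'))
st=dict(t1=(170,178),t3=(203,179),t4=(240,165),t5=(185,230),bare=(216,221))
sw=dict(t1=(226,108),t3=(303,135),t4=(366,147),t5=(215,207),bare=(280,200))
for n in st:
    a,ma=meas(t0,st[n],.027,False); b,mb=meas(w,sw[n],.027,True)
    print(n,np.round(a[0],4),np.round(a[1],1),round(a[2],1),'|W',np.round(b[0],4),np.round(b[1],1),round(b[2],1),'tri',*[np.round(x,4) for x in tri(t0,cen(ma),False,w,cen(mb),True)])
E
```

```text
t1 [0.6166 0.2154] [46.4 46.5] 79.0 |W [0.6151 0.2167] [45.2 45.5] 78.5 tri [0.6155 0.2149 0.0312] 0.0019
t3 [0.6188 0.1392] [45.7 43.3] 88.8 |W [0.6181 0.1424] [45.2 45.3] 89.6 tri [0.6198 0.1419 0.0155] 0.0025
t4 [0.6247 0.0619] [45.  45.5] 88.7 |W [0.6262 0.0632] [44.9 38.4] 87.5 tri [0.6276 0.0618 0.0176] 0.0016
t5 [0.5005 0.1981] [20.4 44.8] 22.1 |W [0.5108 0.2054] [45.  45.3] 23.0 tri [0.5113 0.2039 0.0252] 0.0021
bare [0.5172 0.1244] [46.1 46.1] 21.6 |W [0.5172 0.1274] [47.7 45.9] 21.0 tri [0.5188 0.1252 0.0151] 0.003
```

>>> {"name": "drive_tool", "arguments": {"deltas": "1 0 0 0 1; 1 0 0 0 1; 1 0 0 0 1; 1 0 0 0 1; 1 0 0 0 1; 1 0 0 0 1"}}

```text
clock: 2.75
position: [0.5509, 0.1314, 0.2754]
tcp_rot: [0.649, 0.281, 0.649, -0.282]
contact_force: [-0.6, 0.4, 0.2]
opening: 0.0919
```

```bash
python3 - <<'E'
from h import *
s=manip.observe(); print(s['position'],jaw_yaw(s)[0],np.round(s['joints'],2))
E
```

```text
[0.5509159  0.13142129 0.27535626] -46.91007703387683 [ 0.41  0.43 -0.89  1.73  0.36  1.16 -1.41]
```

>>> {"name": "drive_tool", "arguments": {"deltas": "1 0 0 0 1; 1 0 0 0 1; 1 0 0 0 1; 1 0 0 0 1; 1 0 0 0 1; 1 0 0 0 1; 1 0 0 0 1; 1 0 0 0 1; 1 0 0 0 0; 1 0 0 0 0"}}

```text
clock: 3.58
position: [0.5509, 0.1321, 0.2753]
tcp_rot: [0.705, 0.044, 0.706, -0.045]
contact_force: [-0.2, -0.3, 0.1]
opening: 0.0918
```

```bash
python3 - <<'E'
from h import *
s=manip.observe(); print(s['position'],jaw_yaw(s)[0],np.round(s['joints'],2))
f=shot("wrist","w2"); print(np.round(-f['R'].T@f['t'],3))
E
```

```text
[0.55087005 0.13213101 0.27530758] -7.262331139800699 [ 0.51  0.49 -1.05  1.73  0.46  1.19 -0.79]
[0.559 0.201 0.408]
```

View pics/w2.png

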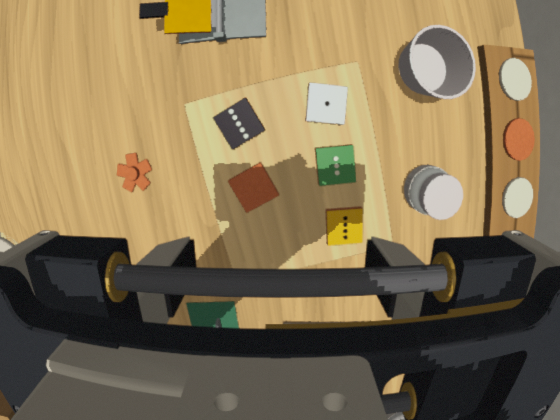

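Now white is at (327,104), green (336,165), yellow (345,227), black (239,123), bare (254,188).

```bash
python3 - <<'E'
from h import *
t0=dict(np.load('/tmp/top0.npz'));w=dict(np.load('/tmp/w1.npz'));w2=dict(np.load('/tmp/w2.npz'))
sw=dict(t1=(226,108),t3=(303,135),t4=(366,147),t5=(215,207),bare=(280,200))
s2=dict(t1=(318,98),t3=(345,158),t4=(337,220),t5=(230,125),bare=(254,188))
A=[];B=[]
def r(a): a=np.radians(a); return np.array([[np.cos(a),-np.sin(a)],[np.sin(a),np.cos(a)]])
D={}
for n in sw:
    a,ma=meas(w,sw[n],.027,True); b,mb=meas(w2,s2[n],.027,True)
    D[n]=(a,b)
    print(n,np.round(a[0],4),np.round(a[1],1),round(a[2],1),'|W2',np.round(b[0],4),np.round(b[1],1),round(b[2],1),'tri',*[np.round(x,4) for x in tri(w,cen(ma),True,w2,cen(mb),True)])
    if n in('t1','t5','bare','t3'):
        A.append(r(-76.4)-r(-7.26)); B.append(np.subtract(a[0],b[0]))
x,res,*_=np.linalg.lstsq(np.vstack(A),np.concatenate(B),rcond=None); print('bias tool',x,res)
for n in D: print(n,np.round(D[n][0][0]-r(-76.4)@x,4),np.round(D[n][1][0]-r(-7.26)@x,4))
E
```

```text
t1 [0.6151 0.2167] [45.2 45.5] 78.5 |W2 [0.6148 0.2168] [45.6 45.4] 78.1 tri [0.615  0.217  0.0239] 0.0002
t3 [0.6181 0.1424] [45.2 45.3] 89.6 |W2 [0.6179 0.1541] [45.3 25.1] 3.2 tri [ 0.6213  0.1453 -0.0143] 0.0088
t4 [0.6262 0.0632] [44.9 38.4] 87.5 |W2 [0.6229 0.0728] [28. 45.] 86.9 tri [ 0.6323  0.0477 -0.0507] 0.0071
t5 [0.5108 0.2054] [45.  45.3] 23.0 |W2 [0.5102 0.2058] [44.9 44.7] 23.0 tri [0.51   0.2053 0.0217] 0.0001
bare [0.5172 0.1274] [47.7 45.9] 21.0 |W2 [0.5165 0.1277] [47.  46.8] 21.8 tri [ 0.5129  0.1211 -0.0099] 0.0021
bias tool [0.00178112 0.0021315 ] [9.86493558e-05]
t1 [0.6126 0.2179] [0.6128 0.2149]
t3 [0.6156 0.1436] [0.6158 0.1522]
t4 [0.6237 0.0644] [0.6208 0.0709]
t5 [0.5083 0.2066] [0.5081 0.2039]
bare [0.5147 0.1287] [0.5145 0.1258]
```

Wrist views agree from two yaws within 0.7 mm, with heights near 24 mm against an expected 27. Going for tile1 at (0.615, 0.217), yaw -11.7°.

>>> {"name": "drive_tool", "arguments": {"deltas": "0.4 0.4 0.53 0 -0.3; 0.4 0.4 0.53 0 -0.3; 0.4 0.4 0.53 0 -0.3; 0.4 0.4 0.53 0 0; 0.4 0 0 -0.8 0; 0.4 0 0 -0.8 0; 0.4 0 0 -0.8 0; 0.4 0 0 -0.8 0; 0.4 0 0 -0.8 0; 0.4 0 0 -0.5 0; 0.4 0 0 0 0; 0.4 0 0 0 0", "force": 20}}

```text
clock: 4.63
position: [0.6141, 0.2183, 0.0949]
tcp_rot: [0.703, 0.071, 0.704, -0.072]
contact_force: [-1.0, -0.8, 1.0]
opening: 0.0644
```

```bash
python3 - <<'E'
from h import *
s=manip.observe(); print(s['position'],jaw_yaw(s)[0],np.round(s['joints'],2))
f=shot("wrist","w3"); 
E
```

```text
[0.61408337 0.21831712 0.09485024] -11.544601697562156 [ 0.18  0.81 -0.83  1.64  0.69  1.   -1.09]
```

View pics/w3.png

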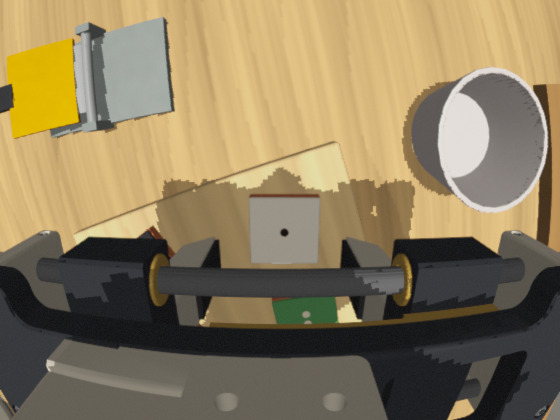

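```bash
python3 - <<'E'
from h import *
w=dict(np.load('/tmp/w3.npz'))
a,m=meas(w,(265,215),.027,True,30); print(a)
# dot
print(onz(w,284.5,233,.027,True))
E
```

```text
((0.6113887939453125, 0.22562399291992188), (68.18256378173828, 161.21009826660156), 78.51696014404297, 673)
[0.61553063 0.21599846 0.027     ]
```

>>> {"name": "drive_tool", "arguments": {"deltas": "0.4 0.03 -0.06 -0.4 0; 0.4 0 0 -0.4 0; 0.4 0 0 -0.41 0; 0.4 0 0 0 0; 0.4 0 0 0 0; -0.2 0 0 0 0; -0.2 0 0 0 0; -0.2 0 0 0 0; -0.2 0 0 0 0; -0.2 0 0 0 0; -0.2 0 0 0 0", "force": 20}}

```text
clock: 5.6
position: [0.6164, 0.2171, 0.0481]
tcp_rot: [0.704, 0.071, 0.703, -0.07]
contact_force: [-0.6, 0.3, 2.2]
opening: 0.0452
```

```bash
python3 - <<'E'
from h import *
s=manip.observe(); print(s['position'],jaw_yaw(s)[0],s['opening'],s['contact_force'])
E
```

```text
[0.61636312 0.21705538 0.04813764] -11.442952419275315 0.04516062850656657 [-0.56756776  0.26338289  2.20757667]
```

>>> {"name": "drive_tool", "arguments": {"deltas": "-0.2 0 0 0.5 0; -0.2 0 0 0.9 0.2; -0.2 0 0 0.9 0.2; -0.2 0 -0.5 0.9 0.2; -0.2 0 -1 0.7 0.2; -0.2 0 -1 0.6 0; -0.2 0 -1 0.5 0; -0.2 0 -1 0 0; -0.2 0 -1 0 0; -0.2 0 -1 0 0; -0.2 0 -1 0 0; -0.2 0 -0.8 0 0"}}

```text
clock: 6.6
position: [0.6152, -0.1069, 0.2391]
tcp_rot: [0.705, 0.046, 0.706, -0.048]
contact_force: [0.3, -0.3, -0.8]
opening: 0.0452
```

>>> {"name": "drive_tool", "arguments": {"deltas": "-0.2 0 -0.5 0 0; -0.2 0 0 0 0; -0.2 0 0 0 0"}}

```text
clock: 6.85
position: [0.6154, -0.1246, 0.2388]
tcp_rot: [0.705, 0.047, 0.706, -0.047]
contact_force: [-0.3, 0.3, -0.9]
opening: 0.0455
```

```bash
python3 - <<'E'
from h import *
s=manip.observe(); print(s['position'],jaw_yaw(s)[0],s['opening'],np.round(s['joints'],2))
f=shot("wrist","w4"); 
E
```

```text
[ 0.6153599  -0.12459363  0.23880731] -7.670782259974303 0.04551343577699452 [ 0.82  0.63 -0.97  1.61  0.55  1.2  -0.4 ]
```

View pics/w4.png

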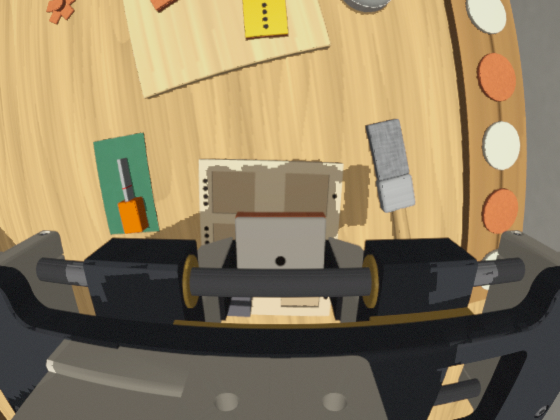

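>>> {"name": "drive_tool", "arguments": {"deltas": "-0.2 0 -1 0 0.1; -0.2 0 -1 0 0; -0.2 0 -1 0 0; -0.2 0 -0.2 0 0; -0.2 0 0 0 0; -0.2 0 0 0 0"}}

```text
clock: 7.4
position: [0.6161, -0.249, 0.2392]
tcp_rot: [0.706, 0.043, 0.706, -0.042]
contact_force: [0.4, 0.9, -1.2]
opening: 0.0455
```

```bash
python3 - <<'E'
from h import *
s=manip.observe(); print(s['position'],jaw_yaw(s)[0],s['opening'],np.round(s['joints'],2))
f=shot("wrist","w5"); crop(f,130,0,430,290,'w5c',2)
E
```

```text
[ 0.61608098 -0.24898189  0.23916172] -6.895940123013512 0.045509371880576445 [ 0.96  0.69 -0.95  1.51  0.57  1.24 -0.19]
```

View pics/w5c.png

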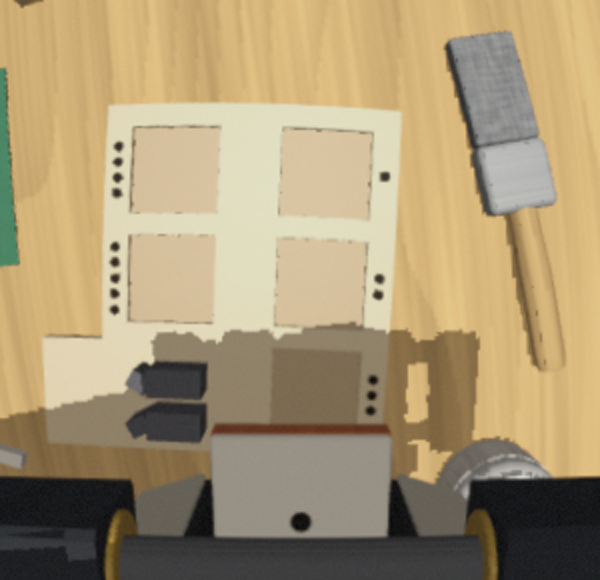

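```bash
python3 - <<'E'
from h import *
w=dict(np.load('/tmp/w5.npz'))
sd={1:(326,172),4:(176,168),2:(320,282),5:(170,278)}
P={}
for k,(x,y) in sd.items():
    a,m=meas(w,(130+x//2,y//2),.009,True,20); print(k,np.round(a[0],4),np.round(a[1],1),a[2]); P[k]=a[0]
M={1:(42,62),2:(42,0),4:(-42,62),5:(-42,0),3:(42,-62)}
ks=list(P); A=np.array([M[k] for k in ks])/1000; B=np.array([P[k] for k in ks])
ac,bc=A.mean(0),B.mean(0); H=(A-ac).T@(B-bc); U,S,V=np.linalg.svd(H); R=V.T@U.T
print('yaw',np.degrees(np.arctan2(R[1,0],R[0,0])),'res',np.round((B-bc)-(A-ac)@R.T,4).tolist())
o=bc-R@ac; print('origin',o)
for k in M: print(k,np.round(o+R@(np.array(M[k])/1000),4))
np.savez('tray.npz',R=R,o=o)
# tile in hand: dot at top height
s=manip.observe(); p=s['position']
for zt in (.035-.02+.0,): pass
top=p[2]-0.0481+0.027
d=onz(w,130+301/2,522/2,top,True); Rt=jaw_yaw(s)[0]
e=d[:2]-p[:2]; a=np.radians(Rt); print('dot-TCP world',e,'tool(jaw,perp)',np.cos(a)*e[0]+np.sin(a)*e[1],-np.sin(a)*e[0]+np.cos(a)*e[1])
t=dict(np.load('/tmp/top0.npz'))
for k,(u,v) in {1:(340,160),4:(335,198),2:(368,165),5:(363,204),3:(396,168)}.items():
    a,m=meas(t,(u,v),.009,False,14); print('top',k,np.round(a[0],4),np.round(a[1],1))
E
```

```text
1 [ 0.5728 -0.1813] [180.8 205.8] 80.58323669433594
4 [ 0.5729 -0.1813] [180.8 205.9] 80.56793975830078
2 [ 0.5736 -0.1805] [181.7 208.3] 80.83020782470703
5 [ 0.57  -0.149] [247.4 188.3] 6.218009948730469
yaw -46.95798451039647 res [[-0.0055, 0.0436], [0.0519, -0.0178], [-0.05, 0.002], [0.0037, -0.0279]]
origin [ 0.59498131 -0.15188745]
1 [ 0.5783 -0.2249]
2 [ 0.6236 -0.1826]
4 [ 0.521  -0.1635]
5 [ 0.5663 -0.1212]
3 [ 0.669  -0.1403]
dot-TCP world [-0.00091887 -0.00181426] tool(jaw,perp) -0.0006988314295022691 -0.0019098409564285573
top 1 [5.561e-01 1.000e-04] [281.1 627.2]
top 4 [ 0.6301 -0.0249] [ 577.2 1248. ]
top 2 [0.5593 0.0076] [289.3 658. ]
top 5 [ 0.5712 -0.1936] [216.2 251.4]
top 3 [ 0.558  -0.1498] [583.2 284.2]
```

```bash
cat >> h.py <<'E'
PM={1:(42,62),2:(42,0),4:(-42,62),5:(-42,0),3:(42,-62)}
def fit(P):
    ks=list(P); A=np.array([PM[k] for k in ks])/1000; B=np.array([P[k] for k in ks])
    ac,bc=A.mean(0),B.mean(0); H=(A-ac).T@(B-bc); U,S,V=np.linalg.svd(H); R=V.T@U.T
    return R,bc-R@ac,(B-bc)-(A-ac)@R.T
E
python3 - <<'E'
from h import *
w=dict(np.load('/tmp/w5.npz'))
sd={1:(326,172),4:(176,168),2:(320,282),5:(170,278)}
t=dict(np.load('/tmp/top0.npz'))
for nm,f,seeds,fish in (('w',w,{k:(130+x//2,y//2) for k,(x,y) in sd.items()},True),('t',t,{1:(340,160),4:(335,198),2:(368,165),5:(363,204),3:(396,168)},False)):
  for tol in (7,9,11,13):
    P={}
    for k,s in seeds.items():
        a,m=meas(f,s,.009,fish,tol)
        if max(abs(np.array(a[1])-50))<5: P[k]=a[0]
        else: print(nm,tol,k,np.round(a[1],0))
    if len(P)>1:
        R,o,r=fit(P); print(nm,tol,list(P),'yaw',np.degrees(np.arctan2(R[1,0],R[0,0])),o,np.round(r*1000,1).tolist())
        if nm=='w': np.savez('tray.npz',R=R,o=o)
E
```

```text
w 7 [1, 4, 2, 5] yaw -9.430962253035029 [ 0.59017263 -0.19564777] [[-0.3, 0.3], [0.7, -0.3], [-0.1, 0.0], [-0.2, -0.1]]
w 9 [1, 4, 2, 5] yaw -9.454126650969384 [ 0.58998683 -0.19547061] [[0.1, 0.1], [0.3, 0.2], [0.2, 0.1], [-0.6, -0.4]]
w 11 [1, 4, 2, 5] yaw -9.711054706317588 [ 0.58959672 -0.19584148] [[0.3, 0.6], [-0.5, 0.8], [0.3, -1.0], [-0.1, -0.4]]
w 13 4 [188. 120.]
w 13 5 [105. 105.]
w 13 [1, 2] yaw -9.563669813449149 [ 0.58998669 -0.19599875] [[0.1, 0.7], [-0.1, -0.7]]
t 7 [1, 4, 2, 5, 3] yaw -9.789866617527524 [ 0.59235235 -0.19764102] [[1.1, -0.3], [-0.9, 0.2], [0.1, -0.0], [-0.4, -0.1], [0.1, 0.3]]
t 9 2 [52. 56.]
t 9 3 [52. 64.]
t 9 [1, 4, 5] yaw -9.749804704172977 [ 0.59242264 -0.198038  ] [[0.7, 0.1], [-0.4, -0.0], [-0.3, -0.1]]
t 11 1 [55. 68.]
t 11 2 [54. 68.]
t 11 5 [52. 56.]
t 11 3 [54. 67.]
t 13 1 [211. 212.]
t 13 4 [54. 58.]
t 13 2 [211. 212.]
t 13 5 [211. 212.]
t 13 3 [216. 229.]
```

>>> {"name": "drive_tool", "arguments": {"deltas": "-0.2 0.16 0.68 0 -0.26; -0.2 0.16 0.68 0 -0.26; -0.2 0.16 0.68 -0.3 0; -0.2 0.18 0.7 -0.7 0; -0.2 0 0 -0.9 0; -0.2 0 0 -0.9 0; -0.2 0 0 -0.9 0; -0.2 0 0 -0.5 0; -0.2 0 0 -0.28 0; -0.2 0 0 0 0; -0.2 0 0 0 0; -0.2 0 0 0 0"}}

```text
clock: 8.45
position: [0.6439, -0.1398, 0.0623]
tcp_rot: [0.706, 0.059, 0.704, -0.058]
contact_force: [0.6, -0.2, 0.1]
opening: 0.0453
```

```bash
python3 - <<'E'
from h import *
s=manip.observe(); print(s['position'],jaw_yaw(s)[0],s['opening'],s['contact_force'])
f=shot("wrist","w6"); crop(f,130,60,430,290,'w6c',2.5)
E
```

```text
[ 0.64389673 -0.13978547  0.06232359] -9.481964279311017 0.045284013072659904 [ 0.64383742 -0.17606228  0.1291802 ]
```

View pics/w6c.png

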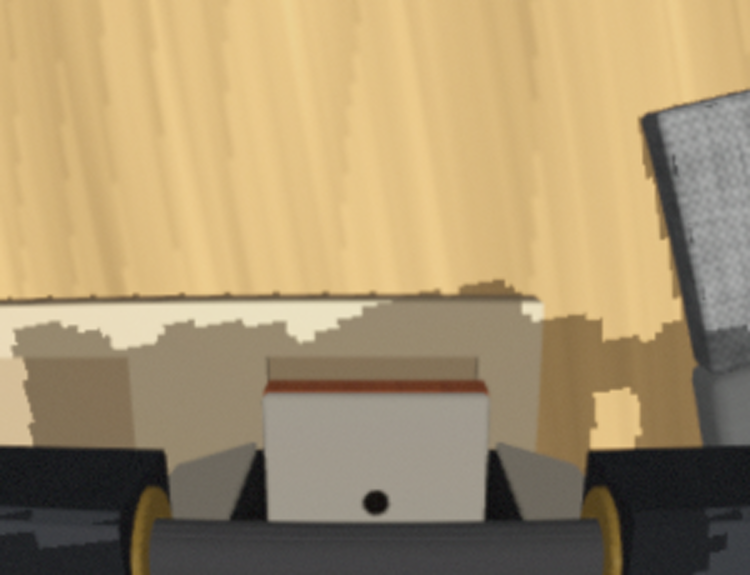

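>>> {"name": "drive_tool", "arguments": {"deltas": "-0.2 -0.03 0 -0.2 0; -0.2 0 0 -0.15 0; -0.2 0 0 -0.12 0; -0.2 0 0 -0.1 0; -0.2 0 0 0 0; -0.2 0 0 0 0"}}

```text
clock: 9.0
position: [0.641, -0.1413, 0.0381]
tcp_rot: [0.705, 0.059, 0.705, -0.059]
contact_force: [-3.2, -0.6, 9.0]
opening: 0.0456
```

```bash
python3 - <<'E'
from h import *
s=manip.observe(); print(s['position'],jaw_yaw(s)[0],s['opening'],s['contact_force'])
f=shot("wrist","w7"); crop(f,130,60,430,290,'w7c',2.5)
E
```

```text
[ 0.64100567 -0.14126993  0.03810012] -9.56782586688781 0.045603034236053816 [-3.19493018 -0.6137669   8.9875641 ]
```

View pics/w7c.png

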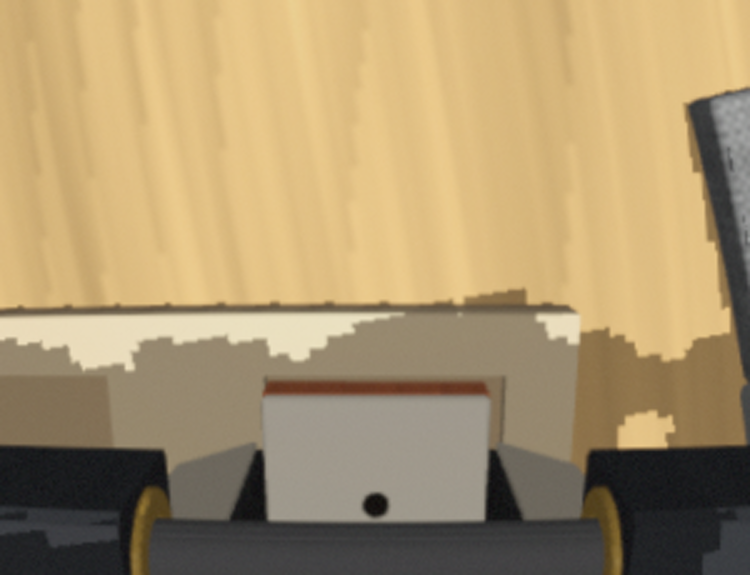

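>>> {"name": "drive_tool", "arguments": {"deltas": "0.2 0 0 0 0; 0.4 0 0 0 0; 0.4 0 0 0 0; 0.4 0 0 0 0; 0.4 0 0 0.5 0; 0.4 0 0 0.9 0; 0.4 0 -0.3 0.9 0; 0.4 0 -0.9 0.9 0; 0.4 0 -0.9 0.9 0; 0.4 0 -0.6 0.9 0; 0.4 0 0 0 0; 0.4 0 0 0 0"}}

```text
clock: 10.05
position: [0.642, -0.2376, 0.225]
tcp_rot: [0.706, 0.06, 0.703, -0.061]
contact_force: [-0.2, 0.4, -0.2]
opening: 0.0643
```

```bash
python3 - <<'E'
from h import *
s=manip.observe(); print(s['position'],jaw_yaw(s)[0],s['opening'],s['contact_force'])
f=shot("wrist","w8"); crop(f,130,0,430,290,'w8c',2)
t=shot("top","top2"); crop(t,75,135,435,285,'t2c',2.2)
E
```

```text
[ 0.64200747 -0.23763609  0.22502983] -9.798304725914567 0.06428871532879851 [-0.16288178  0.38540819 -0.1769675 ]
```

View pics/w8c.png

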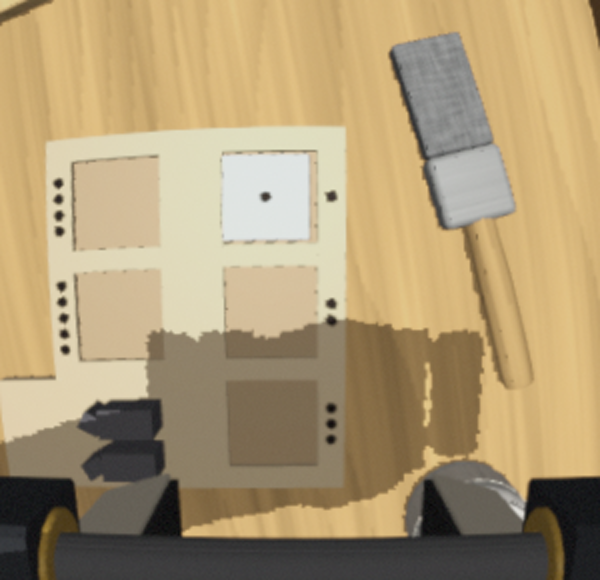

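View pics/t2c.png

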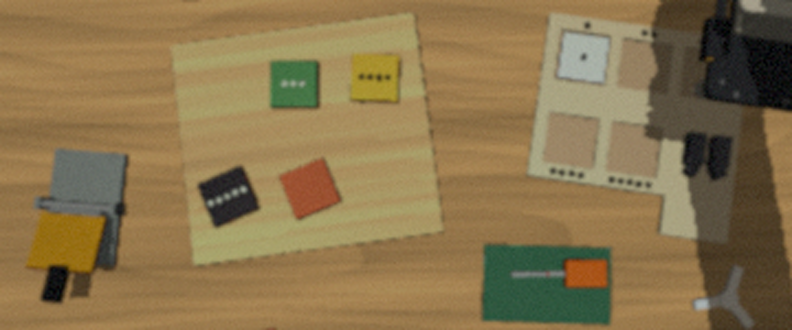

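```bash
cat >> h.py <<'E'
def depthpt(f,u,v,fish,k=2):
    z=f['range_z'][v-k:v+k+1,u-k:u+k+1]; z=np.median(z[z>0])
    c,r=ray(f,u,v,fish); rc=f['R']@r; return c+r*(z/rc[2])
def plane(f,mask,fish):
    ys,xs=np.nonzero(mask); P=[]
    for u,v in zip(xs,ys):
        z=f['range_z'][v,u]
        if z>0:
            c,r=ray(f,u,v,fish); P.append(c+r*(z/(f['R']@r)[2]))
    P=np.array(P); c=np.median(P,0); A=np.c_[P[:,:2]-c[:2],np.ones(len(P))]
    x,*_=np.linalg.lstsq(A,P[:,2],rcond=None); return c,x
E
python3 - <<'E'
from h import *
f=dict(np.load('/tmp/w8.npz'))
for n,(x,y) in dict(tile_l=(232,180),tile_r=(300,180),tile_t=(265,165),tile_b=(265,228),rim=(190,200),rim2=(245,254),p2=(270,295),p4=(120,200)).items():
    print(n,np.round(depthpt(f,130+x//2,y//2,True),4))
e=cv2.erode(blob(f,130+240//2,180//2,25),np.ones((3,3)))
print(e.sum(),plane(f,e,True)); 
a,m=meas(f,(130+240//2,90),.018,True,25); print(a)
print('dot',onz(f,130+265/2,197/2,.018,True))
P={}
for k,(x,y) in {4:(116,200),5:(110,310)}.items():
    a,m=meas(f,(130+x//2,y//2),.009,True,8); print(k,a); P[k]=a[0]
d=np.load('tray.npz'); print({k:(d['o']+d['R']@(np.array(v)/1000)).round(4) for k,v in PM.items()})
E
```

```text
tile_l [ 0.6246 -0.1302  0.0177]
tile_r [ 0.6591 -0.1365  0.0175]
tile_t [ 0.6423 -0.1249  0.0177]
tile_b [ 0.6365 -0.1581  0.0176]
rim [ 0.6002 -0.1356  0.011 ]
rim2 [ 0.6234 -0.1696  0.0107]
p2 [ 0.6329 -0.1935  0.0057]
p4 [ 0.5613 -0.1266  0.0061]
7384 (array([ 0.62459771, -0.14509316,  0.01102027]), array([0.02054032, 0.00774595, 0.01234847]))
((0.6094235229492188, -0.15304998779296874), (106.7656478881836, 137.6844482421875), 81.48467254638672, 528)
dot [ 0.63985743 -0.14220562  0.018     ]
4 ((0.5595087280273437, -0.12786649322509766), (50.43959045410156, 47.20625686645508), 79.80744171142578, 168)
5 ((0.54898095703125, -0.18879754638671875), (50.90309524536133, 47.4528923034668), 79.40641021728516, 163)
{1: array([ 0.6417, -0.1418]), 2: array([ 0.6314, -0.203 ]), 4: array([ 0.5589, -0.1279]), 5: array([ 0.5486, -0.189 ]), 3: array([ 0.6211, -0.2641])}
```

Tile1's top is at 17.7 mm against a rim at 11 mm, so it is fully down and 1.8 mm from the pocket centre. Next is tile3.

>>> {"name": "drive_tool", "arguments": {"deltas": "0.4 -0.05 0.9 0 0.3; 0.4 -0.05 0.95 0 0.3; 0.4 -0.05 0.95 0 0.3; 0.4 -0.05 0.95 0 0.3; 0.4 -0.1 0.95 0 0.3; 0.4 -0.1 0.95 0 0.3; 0.4 -0.1 0.95 0 0.1; 0.4 -0.1 0.95 0 0; 0.4 0 0.95 0 0; 0.4 0 0.95 0 0; 0.4 0 0 0 0; 0.4 0 0 0 0"}}

```text
clock: 11.15
position: [0.6142, 0.1489, 0.2216]
tcp_rot: [0.706, -0.003, 0.708, 0.004]
contact_force: [-0.2, -1.0, -0.0]
opening: 0.0646
```

>>> {"name": "drive_tool", "arguments": {"deltas": "0.4 0 0 -0.9 0; 0.4 0 0 -0.9 0; 0.4 0 0 -0.9 0; 0.4 0 0 -0.5 0; 0.4 0 0 0 0; 0.4 0 0 0 0; 0.4 0 0 0 0"}}

```text
clock: 11.73
position: [0.6175, 0.1434, 0.0958]
tcp_rot: [0.707, 0.001, 0.707, -0.0]
contact_force: [0.8, 1.1, 1.1]
opening: 0.064
```

```bash
cat >> h.py <<'E'
def st():
    s=manip.observe(); print('t',round(s['clock'],2),'pos',np.round(s['position'],4),'yaw',round(jaw_yaw(s)[0],2),'op',round(s['opening'],4),'F',np.round(s['contact_force'],1)); return s
E
python3 - <<'E'
from h import *
st()
f=shot("wrist","w9"); crop(f,130,60,430,290,'w9c',2.5)
E
```

```text
t 11.73 pos [0.6175 0.1434 0.0958] yaw -0.05 op 0.064 F [0.8 1.1 1.1]
```

View pics/w9c.png

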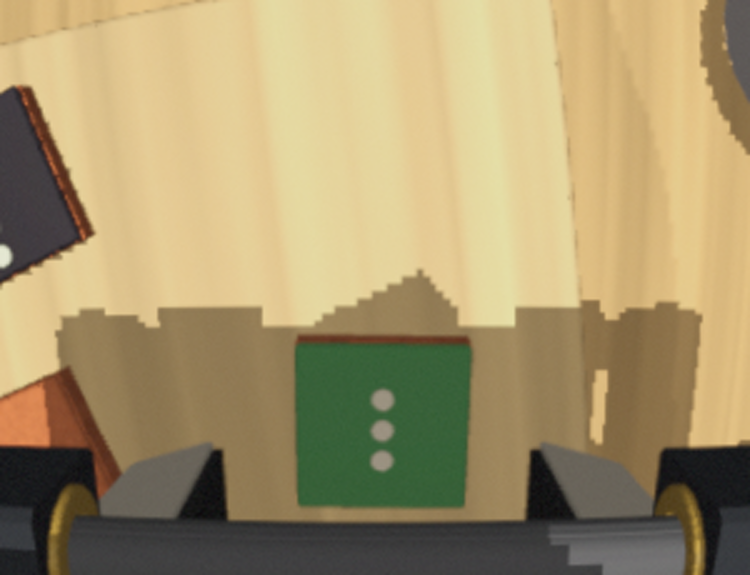

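```bash
python3 - <<'E'
from h import *
f=dict(np.load('/tmp/w9.npz'))
print(onz(f,130+382/2.5,60+430.5/2.5,.027,True), depthpt(f,130+int(340/2.5),60+int(420/2.5),True))
a,m=meas(f,(130+int(340/2.5),60+int(420/2.5)),.027,True,18); print(a)
E
```

```text
[0.61847238 0.14194776 0.027     ] [0.60745362 0.14467822 0.0264951 ]
((0.6182098999023438, 0.14273988342285157), (44.74385070800781, 45.106510162353516), 89.78983306884766, 258)
```

>>> {"name": "drive_tool", "arguments": {"deltas": "0.4 0.02 -0.03 -0.42 0; 0.4 0 0 -0.42 0; 0.4 0 0 -0.42 0; 0.4 0 0 0 0; 0.4 0 0 0 0; -0.2 0 0 0 0; -0.2 0 0 0 0; -0.2 0 0 0 0; -0.2 0 0 0 0; -0.2 0 0 0 0; -0.2 0 0 0 0", "force": 20}}

```text
clock: 12.7
position: [0.6181, 0.142, 0.045]
tcp_rot: [0.707, 0.0, 0.707, -0.0]
contact_force: [-0.6, 0.0, 1.6]
opening: 0.0455
```

>>> {"name": "drive_tool", "arguments": {"deltas": "-0.2 0 0 0.5 0; -0.2 0 0 0.9 0; -0.2 0 0 0.9 0; -0.2 0 -0.5 0.9 -0.2; -0.2 0 -1 0.9 -0.2; -0.2 0 -1 0 -0.2; -0.2 0 -1 0 -0.3; -0.2 0 -1 0 -0.3; -0.2 0 -1 0 -0.3; -0.2 0 -1 0 -0.3; -0.2 0 -1 0 -0.1; -0.2 0 -1 0 0"}}

```text
clock: 13.7
position: [0.6173, -0.1913, 0.2004]
tcp_rot: [0.705, 0.059, 0.705, -0.059]
contact_force: [-0.1, 0.3, -0.1]
opening: 0.0458
```

```bash
python3 - <<'E'
from h import *
st()
E
```

```text
t 13.7 pos [ 0.6173 -0.1913  0.2004] yaw -9.59 op 0.0458 F [-0.1  0.3 -0.1]
```

>>> {"name": "drive_tool", "arguments": {"deltas": "-0.2 0.1 -0.9 0 0; -0.2 0 -0.9 0 0; -0.2 0 0 0 0; -0.2 0 0 0 0; -0.2 0 0 0 0"}}

```text
clock: 14.12
position: [0.6216, -0.2606, 0.2001]
tcp_rot: [0.705, 0.059, 0.705, -0.059]
contact_force: [0.4, 1.8, -0.6]
opening: 0.046
```

```bash
cat >> h.py <<'E'
def inhand(f,s,u,v,zg):  # pixel of tile centre; zg tcp z at grip from board
    p=s['position']; d=onz(f,u,v,p[2]-zg+.027,True); e=d[:2]-p[:2]; a=np.radians(jaw_yaw(s)[0])
    j=np.array([np.cos(a)*e[0]+np.sin(a)*e[1],-np.sin(a)*e[0]+np.cos(a)*e[1]]); print('inhand jaw,perp mm',j*1000); return j
def target(k,j):
    a=np.radians(-9.45);R=np.array([[np.cos(a),-np.sin(a)],[np.sin(a),np.cos(a)]]); o=np.array([.5900,-.1955])
    return o+R@(np.array(PM[k])/1000-j)
E
python3 - <<'E'
from h import *
s=st()
f=shot("wrist","w10"); crop(f,130,0,430,290,'w10c',2)
E
```

```text
t 14.12 pos [ 0.6216 -0.2606  0.2001] yaw -9.56 op 0.046 F [ 0.4  1.8 -0.6]
```

View pics/w10c.png

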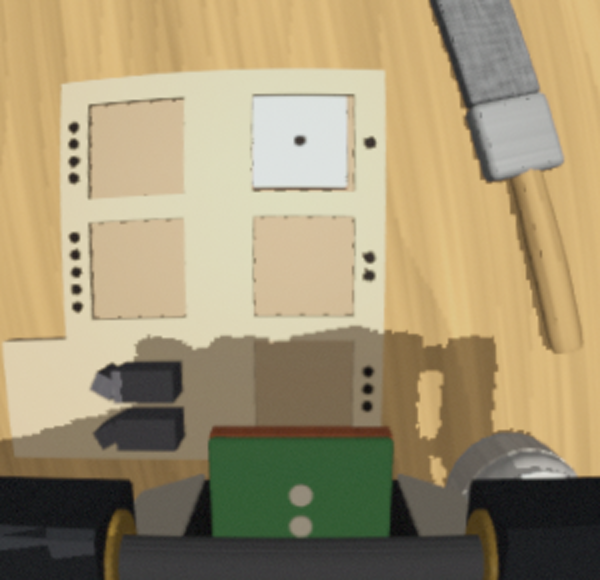

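```bash
python3 - <<'E'
from h import *
f=dict(np.load('/tmp/w10.npz')); s=st()
j=inhand(f,s,130+301/2,526/2,.045); t=target(3,j); print(t,(t-s['position'][:2])/.04)
g=dict(np.load('/tmp/top1.npz')); print('jar',depthpt(dict(np.load('/tmp/top0.npz')),434,112,False))
# refit pockets in this image
P={}
for k,(x,y) in {4:(136,150),5:(136,270),2:(304,268)}.items():
    a,m=meas(f,(130+x//2,y//2),.009,True,9); P[k]=a[0]; print(k,a[1])
R,o,r=fit(P); print(np.degrees(np.arctan2(R[1,0],R[0,0])),o,r)
E
```

```text
t 14.17 pos [ 0.6219 -0.2594  0.2004] yaw -9.45 op 0.0454 F [-0.7  0.3  0.1]
inhand jaw,perp mm [-0.75755015 -1.45541695]
[ 0.62223667 -0.26224318] [ 0.00868933 -0.07148593]
jar [ 0.73110723 -0.33622637  0.0597553 ]
4 (49.583099365234375, 47.150909423828125)
5 (51.49140167236328, 50.50153350830078)
2 (50.116432189941406, 50.59956741333008)
-9.893332630262014 [ 0.58984734 -0.19591332] [[ 3.21698639e-04 -3.23982573e-05]
 [-5.04198126e-04 -1.77387219e-04]
 [ 1.82499487e-04  2.09785477e-04]]
```

>>> {"name": "drive_tool", "arguments": {"deltas": "-0.2 0.01 -0.07 -0.9 0; -0.2 0 0 -0.9 0; -0.2 0 0 -0.9 0; -0.2 0 0 -0.7 0; -0.2 0 0 -0.1 0; -0.2 0 0 0 0; -0.2 0 0 0 0"}}

```text
clock: 14.75
position: [0.6236, -0.2624, 0.062]
tcp_rot: [0.705, 0.058, 0.704, -0.058]
contact_force: [0.7, -0.7, 0.3]
opening: 0.0456
```

```bash
python3 - <<'E'
from h import *
st()
f=shot("wrist","w11"); crop(f,130,60,430,290,'w11c',2.5)
E
```

```text
t 14.75 pos [ 0.6236 -0.2624  0.062 ] yaw -9.44 op 0.0456 F [ 0.7 -0.7  0.3]
```

View pics/w11c.png

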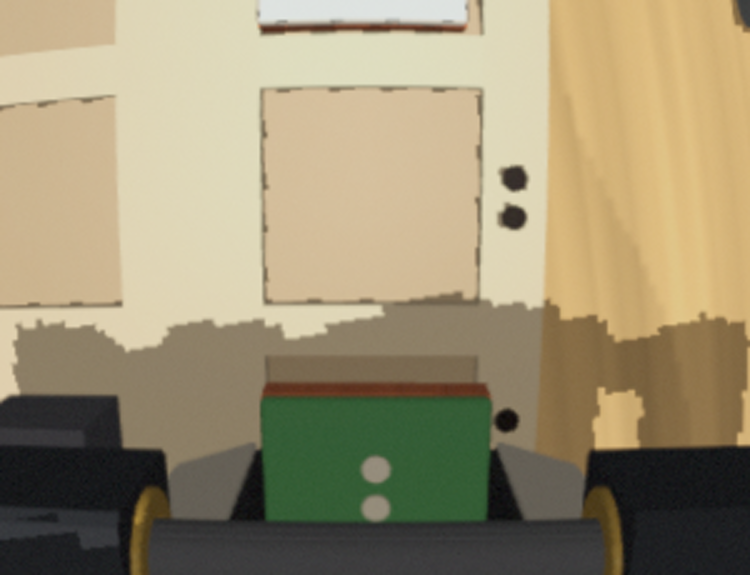

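>>> {"name": "drive_tool", "arguments": {"deltas": "-0.2 -0.01 0 -0.2 0; -0.2 0 0 -0.18 0; -0.2 0 0 -0.14 0; -0.2 0 0 -0.1 0; -0.2 0 0 0 0; -0.2 0 0 0 0"}}

```text
clock: 15.3
position: [0.6217, -0.2642, 0.0363]
tcp_rot: [0.704, 0.059, 0.705, -0.059]
contact_force: [-2.8, 0.9, 7.3]
opening: 0.0458
```

```bash
python3 - <<'E'
from h import *
st()
f=shot("wrist","w12"); crop(f,130,60,430,290,'w12c',2.5)
E
```

```text
t 15.3 pos [ 0.6217 -0.2642  0.0363] yaw -9.57 op 0.0458 F [-2.8  0.9  7.3]
```

View pics/w12c.png

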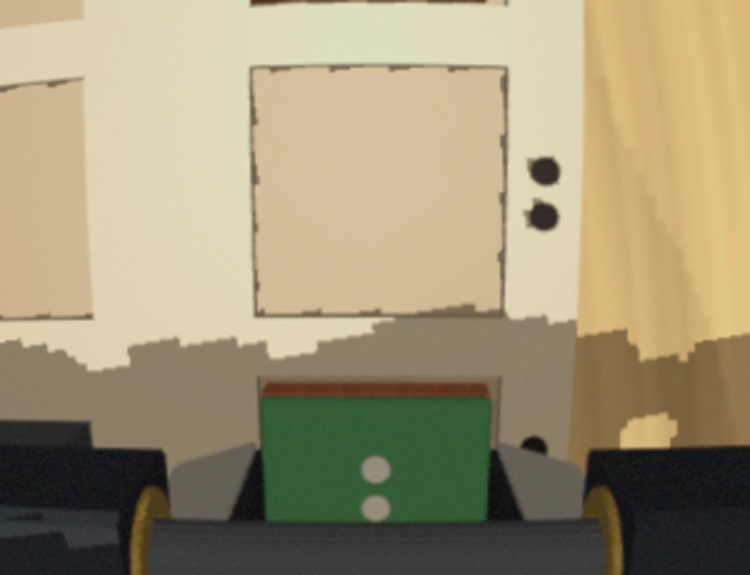

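>>> {"name": "drive_tool", "arguments": {"deltas": "0.2 0 0 0 0; 0.4 0 0 0 0; 0.4 0 0 0 0; 0.4 0 0 0 0; 0.4 0 0 0.5 0; 0.4 0 0 0.9 0; 0.4 0 0 0.9 0; 0.4 0 -0.5 0.9 0; 0.4 0 -0.5 0.8 0; 0.4 0 0 0 0; 0.4 0 0 0 0"}}

```text
clock: 16.27
position: [0.6218, -0.3061, 0.197]
tcp_rot: [0.705, 0.059, 0.704, -0.061]
contact_force: [-0.8, -0.2, -1.1]
opening: 0.0642
```

```bash
python3 - <<'E'
from h import *
st()
f=shot("wrist","w13"); crop(f,130,0,430,290,'w13c',2)
E
```

```text
t 16.27 pos [ 0.6218 -0.3061  0.197 ] yaw -9.74 op 0.0642 F [-0.8 -0.2 -1.1]
```

View pics/w13c.png

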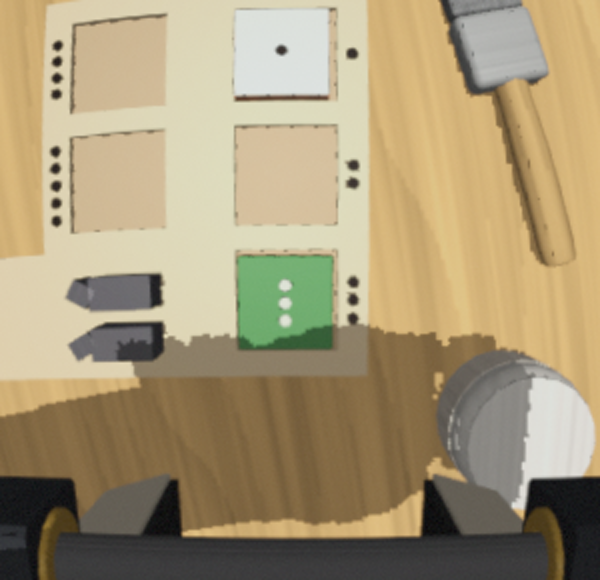

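```bash
python3 - <<'E'
from h import *
f=dict(np.load('/tmp/w13.npz'))
for n,(x,y) in dict(a=(250,265),b=(320,265),c=(255,330),d=(320,330),rim=(200,250),jaw1=(120,292),jaw2=(130,350),apron=(30,310)).items(): print(n,np.round(depthpt(f,130+x//2,y//2,True),4))
print('dot',onz(f,130+285/2,303/2,.018,True), 'pocket .6212 -.2635')
E
python3 - <<'E'
import sys; sys.path.insert(0,'.')
import os; os.chdir('.')
from h import *
f=dict(np.load('/tmp/w13.npz')); crop(f,145,115,225,195,'jaws',8)
E
```

```text
a [ 0.6076 -0.2433  0.0177]
b [ 0.6404 -0.249   0.0178]
c [ 0.6038 -0.2751  0.0177]
d [ 0.6352 -0.2805  0.0175]
rim [ 0.5841 -0.2321  0.011 ]
jaw1 [ 0.5477 -0.2439  0.037 ]
jaw2 [ 0.5466 -0.2714  0.0367]
apron [ 0.4893 -0.2433  0.0107]
dot [ 0.62080371 -0.26472078  0.018     ] pocket .6212 -.2635
```

View pics/jaws.png

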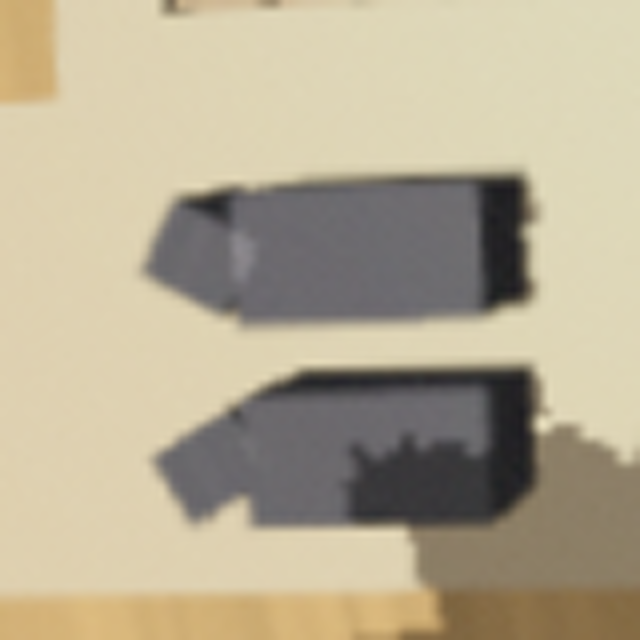

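Tile3 is seated with its top at 17.7 mm, 1.3 mm off centre. Next is tile4.

>>> {"name": "drive_tool", "arguments": {"deltas": "0.4 0 0.9 0 0.2; 0.4 0 0.9 0 0.2; 0.4 0 0.95 0 0.2; 0.4 0 0.95 0 0.2; 0.4 0.1 0.95 0 0.2; 0.4 0 0.95 0 0.2; 0.4 0 0.95 0 0.2; 0.4 0 0.95 0 0; 0.4 0 0.95 0 0; 0.4 0 0.8 0 0; 0.4 0 0 0 0; 0.4 0 0 0 0"}}

```text
clock: 17.32
position: [0.6233, 0.0705, 0.1936]
tcp_rot: [0.706, 0.013, 0.708, -0.013]
contact_force: [0.5, -0.1, 0.2]
opening: 0.0642
```

>>> {"name": "drive_tool", "arguments": {"deltas": "0.4 0 0 -0.9 0; 0.4 0 0 -0.9 0; 0.4 0 0 -0.7 0; 0.4 0 0 0 0; 0.4 0 0 0 0; 0.4 0 0 0 0"}}

```text
clock: 17.82
position: [0.6262, 0.066, 0.0963]
tcp_rot: [0.707, 0.016, 0.707, -0.016]
contact_force: [1.1, -0.4, 0.8]
opening: 0.0645
```

```bash
python3 - <<'E'
from h import *
st()
f=shot("wrist","w14"); crop(f,130,60,430,290,'w14c',2.5)
E
```

```text
t 17.82 pos [0.6262 0.066  0.0963] yaw -2.58 op 0.0645 F [ 1.1 -0.4  0.8]
```

View pics/w14c.png

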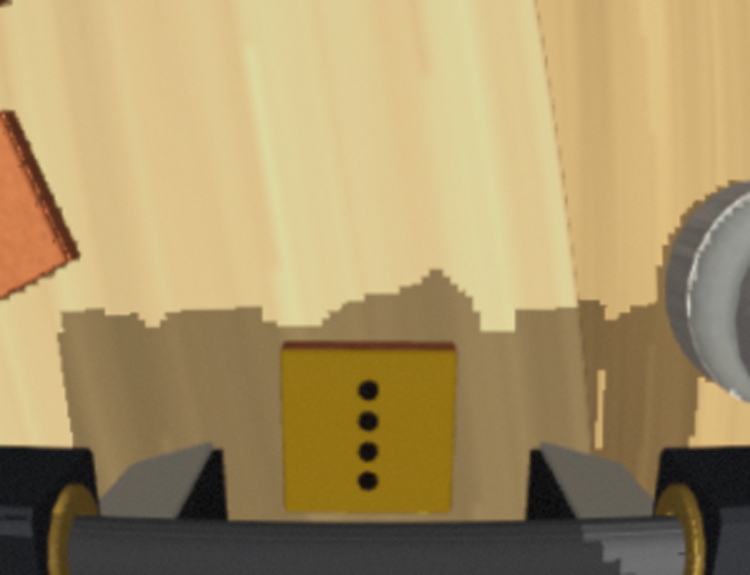

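```bash
python3 - <<'E'
from h import *
f=dict(np.load('/tmp/w14.npz'));s=st()
d=onz(f,130+368/2.5,60+436/2.5,.027,True); print(d,(d-s['position'])/.04)
a,m=meas(f,(130+int(320/2.5),60+int(420/2.5)),.027,True,18); print(a)
E
```

```text
t 17.87 pos [0.6269 0.0662 0.0972] yaw -2.58 op 0.0642 F [ 0.6  0.2 -0.5]
[0.62327082 0.06290653 0.027     ] [-0.09018339 -0.08299245 -1.75539534]
((0.622931640625, 0.06373261642456055), (45.0601921081543, 45.348289489746094), 87.44413757324219, 257)
```

>>> {"name": "drive_tool", "arguments": {"deltas": "0.4 -0.09 -0.07 -0.42 0; 0.4 0 0 -0.42 0; 0.4 0 0 -0.41 0; 0.4 0 0 0 0; 0.4 0 0 0 0; -0.2 0 0 0 0; -0.2 0 0 0 0; -0.2 0 0 0 0; -0.2 0 0 0 0; -0.2 0 0 0 0; -0.2 0 0 0 0", "force": 20}}

```text
clock: 18.78
position: [0.6229, 0.0636, 0.0464]
tcp_rot: [0.707, 0.016, 0.706, -0.016]
contact_force: [0.4, 0.2, 3.9]
opening: 0.0456
```

```bash
python3 - <<'E'
from h import *
st(); print(target(4,np.array([-.0007,-.0015])))
E
```

```text
t 18.78 pos [0.6229 0.0636 0.0464] yaw -2.54 op 0.0456 F [0.4 0.2 3.9]
[ 0.55968634 -0.12608083]
```

>>> {"name": "drive_tool", "arguments": {"deltas": "-0.2 0 0 0.5 0; -0.2 0 0 0.9 0; -0.2 0 0 0.9 0; -0.2 -0.1 -0.5 0.9 -0.2; -0.2 -0.3 -0.9 0.6 -0.3; -0.2 -0.3 -0.9 0 -0.3; -0.2 -0.3 -0.9 0 -0.3; -0.2 -0.3 -0.9 0 -0.28; -0.2 -0.28 -0.64 0 0; -0.2 0 0 0 0; -0.2 0 0 0 0"}}

```text
clock: 19.7
position: [0.5588, -0.1266, 0.1954]
tcp_rot: [0.704, 0.06, 0.705, -0.06]
contact_force: [0.6, 0.7, -0.7]
opening: 0.0454
```

```bash
python3 - <<'E'
from h import *
st()
f=shot("wrist","w15"); crop(f,130,0,430,290,'w15c',2)
E
```

```text
t 19.7 pos [ 0.5588 -0.1266  0.1954] yaw -9.74 op 0.0454 F [ 0.6  0.7 -0.7]
```

View pics/w15c.png

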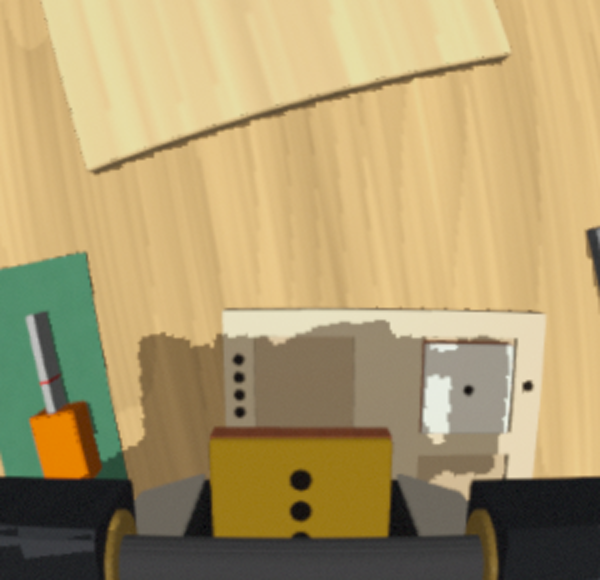

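>>> {"name": "drive_tool", "arguments": {"deltas": "-0.2 0.02 0.01 -0.8 0; -0.2 0 0 -0.9 0; -0.2 0 0 -0.9 0; -0.2 0 0 -0.66 0; -0.2 0 0 -0.1 0; -0.2 0 0 0 0; -0.2 0 0 0 0"}}

```text
clock: 20.33
position: [0.562, -0.1215, 0.0627]
tcp_rot: [0.705, 0.058, 0.704, -0.057]
contact_force: [0.7, 0.0, -0.6]
opening: 0.0455
```

```bash
python3 - <<'E'
from h import *
st()
f=shot("wrist","w16"); crop(f,130,60,430,290,'w16c',2.5)
E
```

```text
t 20.33 pos [ 0.562  -0.1215  0.0627] yaw -9.32 op 0.0455 F [ 0.7  0.  -0.6]
```

View pics/w16c.png

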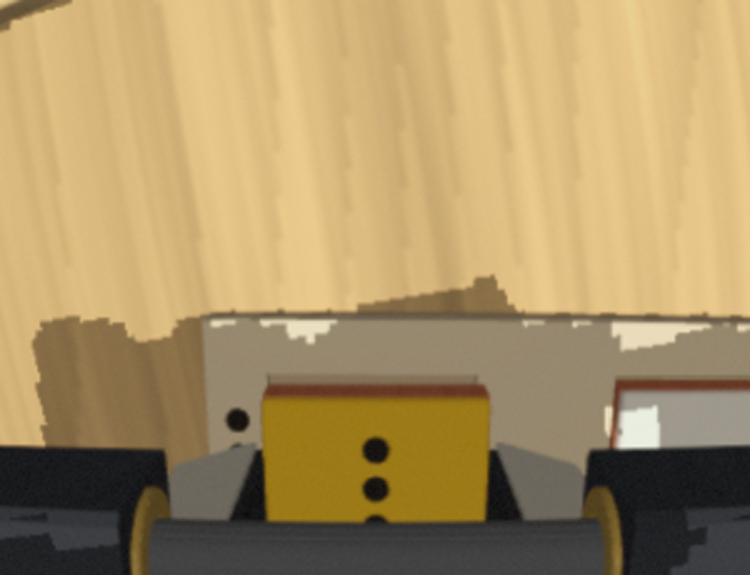

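>>> {"name": "drive_tool", "arguments": {"deltas": "-0.2 -0.02 -0.11 0 0; -0.2 0 0 0 0; -0.2 0 0 0 0"}}

```text
clock: 20.63
position: [0.5607, -0.1286, 0.0627]
tcp_rot: [0.705, 0.058, 0.704, -0.059]
contact_force: [-0.6, -0.6, -0.9]
opening: 0.0456
```

```bash
python3 - <<'E'
from h import *
st()
f=shot("wrist","w17"); crop(f,130,60,430,290,'w17c',2.5)
E
```

```text
t 20.63 pos [ 0.5607 -0.1286  0.0627] yaw -9.51 op 0.0456 F [-0.6 -0.6 -0.9]
```

View pics/w17c.png

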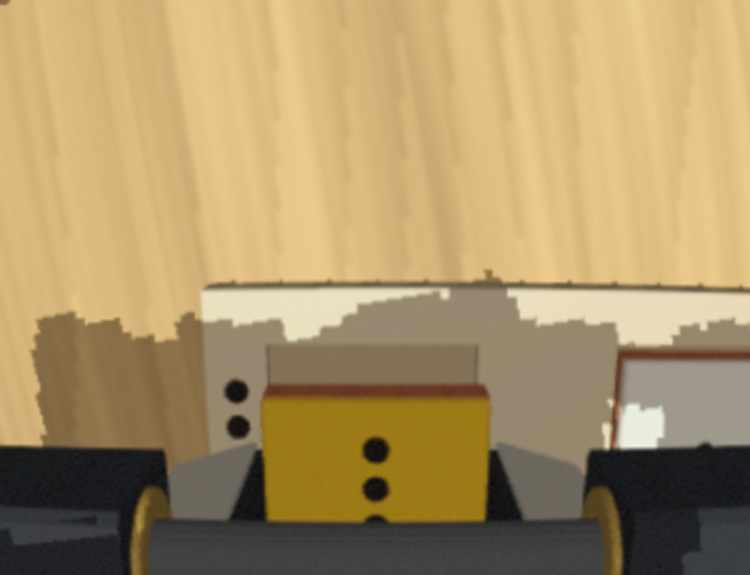

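>>> {"name": "drive_tool", "arguments": {"deltas": "-0.2 -0.01 0.07 0 0; -0.2 0 0 0 0; -0.2 0 0 0 0; -0.2 0 0 0 0"}}

```text
clock: 21.02
position: [0.5595, -0.1247, 0.0615]
tcp_rot: [0.705, 0.058, 0.705, -0.058]
contact_force: [0.1, -0.4, -0.4]
opening: 0.0455
```

```bash
python3 - <<'E'
from h import *
st()
f=shot("wrist","w18"); crop(f,130,60,430,290,'w18c',2.5)
E
```

```text
t 21.02 pos [ 0.5595 -0.1247  0.0615] yaw -9.43 op 0.0455 F [ 0.1 -0.4 -0.4]
```

View pics/w18c.png

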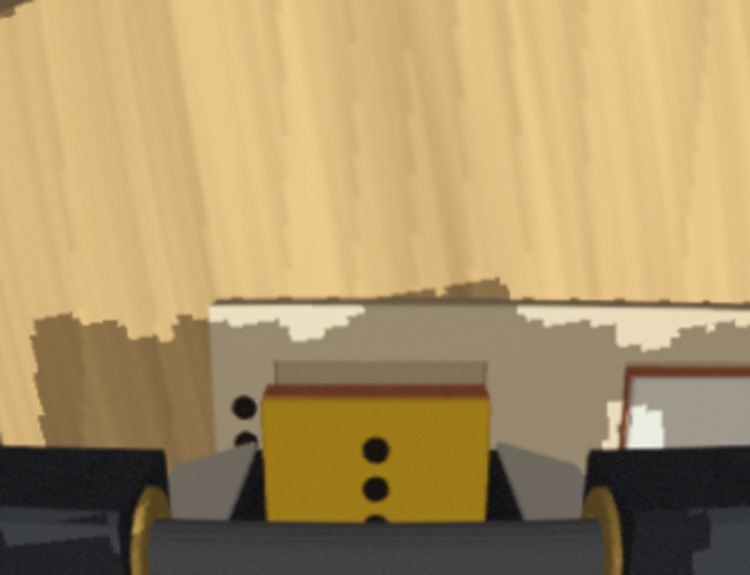

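>>> {"name": "drive_tool", "arguments": {"deltas": "-0.2 0.04 -0.01 -0.15 0; -0.2 0 0 -0.16 0; -0.2 0 0 -0.14 0; -0.2 0 0 -0.14 0; -0.2 0 0 0 0; -0.2 0 0 0 0; -0.2 0 0 0 0"}}

```text
clock: 21.65
position: [0.5609, -0.1251, 0.0374]
tcp_rot: [0.704, 0.058, 0.705, -0.058]
contact_force: [-0.5, 0.1, -0.6]
opening: 0.0458
```

```bash
python3 - <<'E'
from h import *
st()
f=shot("wrist","w19"); crop(f,130,60,430,290,'w19c',2.5)
E
```

```text
t 21.65 pos [ 0.5609 -0.1251  0.0374] yaw -9.44 op 0.0458 F [-0.5  0.1 -0.6]
```

View pics/w19c.png

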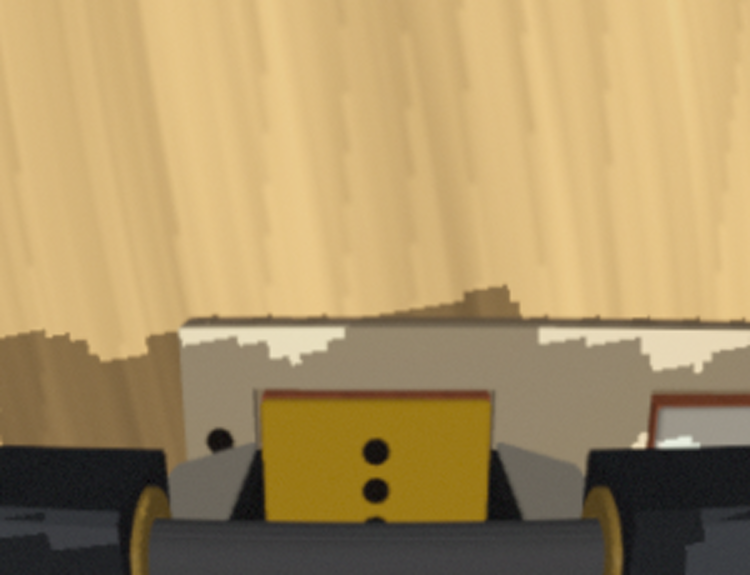

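>>> {"name": "drive_tool", "arguments": {"deltas": "0.2 0 0 0 0; 0.4 0 0 0 0; 0.4 0 0 0 0; 0.4 0 0 0 0; 0.4 0 0 0.5 0; 0.4 0 0 0.9 0; 0.4 0 0 0.9 0; 0.4 0 -0.6 0.9 0; 0.4 0 -0.6 0.8 0; 0.4 0 0 0 0; 0.4 0 0 0 0"}}

```text
clock: 22.62
position: [0.5622, -0.1748, 0.1984]
tcp_rot: [0.706, 0.059, 0.703, -0.06]
contact_force: [-1.2, -0.1, -0.7]
opening: 0.064
```

```bash
python3 - <<'E'
from h import *
st()
f=shot("wrist","w20"); crop(f,130,0,430,290,'w20c',2)
E
```

```text
t 22.62 pos [ 0.5622 -0.1748  0.1984] yaw -9.68 op 0.064 F [-1.2 -0.1 -0.7]
```

View pics/w20c.png

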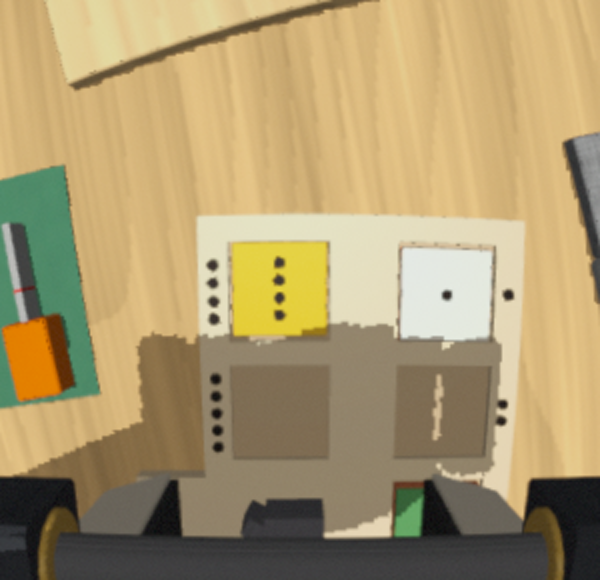

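```bash
python3 - <<'E'
from h import *
f=dict(np.load('/tmp/w20.npz'))
for n,(x,y) in dict(a=(242,255),b=(315,255),c=(245,325),d=(318,315),rim=(365,280)).items(): print(n,np.round(depthpt(f,130+x//2,y//2,True),4))
print('dots',onz(f,130+279/2,289/2,.018,True), 'pocket4 .5589,-.1279')
E
```

```text
a [ 0.5452 -0.1066  0.0178]
b [ 0.5791 -0.1125  0.0178]
c [ 0.5401 -0.1402  0.0176]
d [ 0.5762 -0.1415  0.0175]
rim [ 0.6014 -0.1293  0.0102]
dots [ 0.55975613 -0.12636848  0.018     ] pocket4 .5589,-.1279
```

Tile4 is seated, 1.7 mm off centre. Next is tile5, yaw about 23°.

>>> {"name": "drive_tool", "arguments": {"deltas": "0.4 -0.1 0.8 0 0.6; 0.4 -0.1 0.8 0 0.6; 0.4 -0.1 0.8 0 0.6; 0.4 -0.1 0.8 0 0.6; 0.4 -0.1 0.8 0 0.6; 0.4 -0.1 0.8 0 0.6; 0.4 -0.1 0.8 0 0.6; 0.4 -0.1 0.8 0 0.6; 0.4 -0.1 0.8 0 0.6; 0.4 -0.1 0.8 0 0.6; 0.4 -0.1 0.8 0 0.5; 0.4 -0.2 0.7 0 0"}}

```text
clock: 23.67
position: [0.507, 0.2105, 0.1948]
tcp_rot: [0.692, -0.143, 0.693, 0.144]
contact_force: [-0.2, -0.4, 0.5]
opening: 0.064
```

>>> {"name": "drive_tool", "arguments": {"deltas": "0.4 0 0 -0.9 0; 0.4 0 0 -0.9 0; 0.4 0 0 -0.7 0; 0.4 0 0 0 0; 0.4 0 0 0 0; 0.4 0 0 0 0"}}

```text
clock: 24.17
position: [0.5087, 0.2089, 0.0972]
tcp_rot: [0.693, -0.141, 0.693, 0.142]
contact_force: [1.0, 0.3, 0.7]
opening: 0.0643
```

```bash
python3 - <<'E'
from h import *
st()
f=shot("wrist","w21"); crop(f,130,60,430,290,'w21c',2.5)
E
```

```text
t 24.17 pos [0.5087 0.2089 0.0972] yaw 23.14 op 0.0643 F [1.  0.3 0.7]
```

View pics/w21c.png

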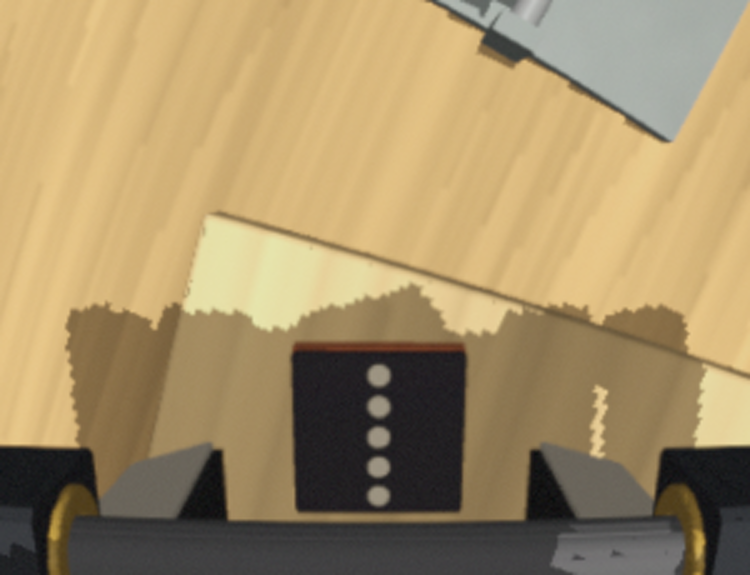

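```bash
python3 - <<'E'
from h import *
f=dict(np.load('/tmp/w21.npz'));s=st()
d=onz(f,130+379/2.5,60+437/2.5,.027,True); print(d,(d-s['position'])/.04)
print(depthpt(f,130+int(340/2.5),60+int(420/2.5),True), target(5,np.array([-.0007,-.0012])))
E
```

```text
t 24.22 pos [0.5095 0.2088 0.0979] yaw 23.11 op 0.0642 F [-0.8  0.5  0.1]
[0.51031041 0.20593158 0.027     ] [ 0.0205616  -0.07279441 -1.77261981]
[0.49904868 0.20605194 0.02640764] [ 0.5494575  -0.18753537]
```

>>> {"name": "drive_tool", "arguments": {"deltas": "0.4 0.02 -0.06 -0.42 0; 0.4 0 0 -0.42 0; 0.4 0 0 -0.43 0; 0.4 0 0 0 0; 0.4 0 0 0 0; -0.2 0 0 0 0; -0.2 0 0 0 0; -0.2 0 0 0 0; -0.2 0 0 0 0; -0.2 0 0 0 0; -0.2 0 0 0 0", "force": 20}}

```text
clock: 25.13
position: [0.5107, 0.2055, 0.0468]
tcp_rot: [0.693, -0.141, 0.692, 0.141]
contact_force: [-0.4, -1.8, 6.5]
opening: 0.046
```

```bash
python3 - <<'E'
from h import *
st()
E
```

```text
t 25.13 pos [0.5107 0.2055 0.0468] yaw 23.05 op 0.046 F [-0.4 -1.8  6.5]
```

>>> {"name": "drive_tool", "arguments": {"deltas": "-0.2 0 0 0.5 0; -0.2 0 0 0.9 0; -0.2 0 0 0.9 0; -0.2 0.05 -0.7 0.9 -0.6; -0.2 0.1 -0.9 0.6 -0.8; -0.2 0.1 -0.9 0 -0.8; -0.2 0.1 -0.9 0 -0.8; -0.2 0.1 -0.9 0 -0.8; -0.2 0.1 -0.9 0 -0.8; -0.2 0.1 -0.9 0 -0.8; -0.2 0.1 -0.9 0 -0.7; -0.2 0.1 -0.9 0 -0.4"}}

```text
clock: 26.13
position: [0.5433, -0.1087, 0.1939]
tcp_rot: [0.705, 0.059, 0.705, -0.059]
contact_force: [0.5, 0.3, 0.1]
opening: 0.0454
```

>>> {"name": "drive_tool", "arguments": {"deltas": "-0.2 0.1 -0.9 0 0; -0.2 0.02 -0.9 0 0; -0.2 0 -0.1 0 0; -0.2 0 0 0 0; -0.2 0 0 0 0; -0.2 0 0 0 0"}}

```text
clock: 26.63
position: [0.5484, -0.1808, 0.1937]
tcp_rot: [0.705, 0.058, 0.705, -0.057]
contact_force: [-0.6, 0.4, 0.0]
opening: 0.0453
```

```bash
python3 - <<'E'
from h import *
st()
f=shot("wrist","w22"); crop(f,130,0,430,290,'w22c',2)
E
```

```text
t 26.63 pos [ 0.5484 -0.1808  0.1937] yaw -9.3 op 0.0453 F [-0.6  0.4  0. ]
```

View pics/w22c.png

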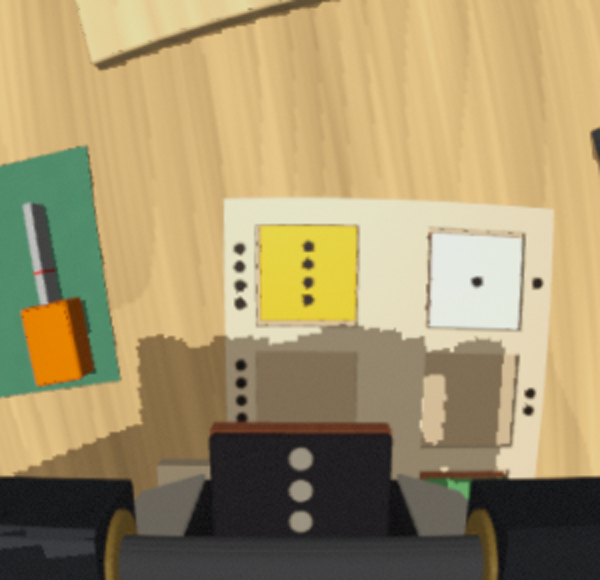

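>>> {"name": "drive_tool", "arguments": {"deltas": "-0.2 0.02 -0.12 -0.8 0; -0.2 0 -0.03 -0.9 0; -0.2 0 0 -0.9 0; -0.2 0 0 -0.6 0; -0.2 0 0 -0.1 0; -0.2 0 0 0 0; -0.2 0 0 0 0; -0.2 0 0 0 0; -0.2 0 0 0 0"}}

```text
clock: 27.43
position: [0.5508, -0.189, 0.0637]
tcp_rot: [0.706, 0.058, 0.704, -0.058]
contact_force: [-0.1, 0.5, -0.9]
opening: 0.0453
```

```bash
python3 - <<'E'
from h import *
s=st()
f=shot("wrist","w23"); crop(f,130,60,430,290,'w23c',2.5)
d=dict(np.load('/tmp/w22.npz'))
inhand(d,dict(s,position=np.array([.5484,-.1808,.1937])),130+301/2,521.5/2,.0468)
E
```

```text
t 27.43 pos [ 0.5508 -0.189   0.0637] yaw -9.43 op 0.0453 F [-0.1  0.5 -0.9]
inhand jaw,perp mm [-0.63043392  0.11555402]
```

View pics/w23c.png

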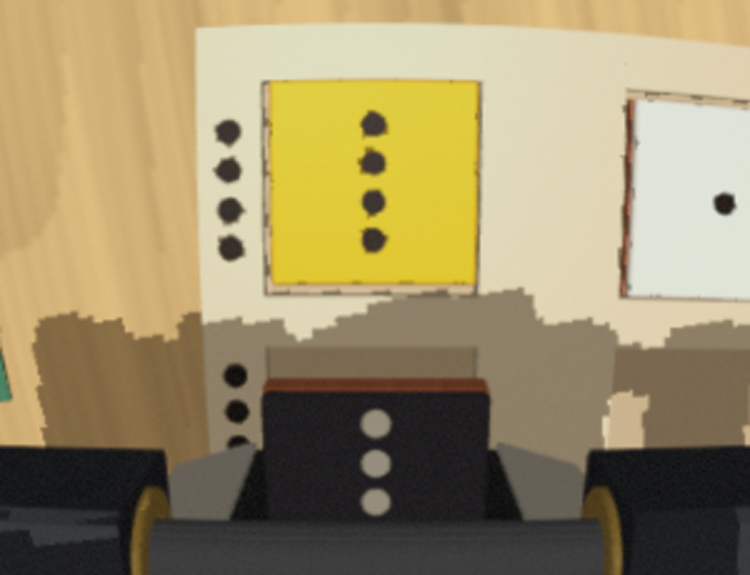

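>>> {"name": "drive_tool", "arguments": {"deltas": "-0.2 -0.01 0.02 -0.15 0; -0.2 0 0 -0.18 0; -0.2 0 0 -0.16 0; -0.2 0 0 -0.15 0; -0.2 0 0 0 0; -0.2 0 0 0 0; -0.2 0 0 0 0"}}

```text
clock: 28.07
position: [0.5485, -0.1883, 0.0362]
tcp_rot: [0.704, 0.058, 0.705, -0.059]
contact_force: [-3.4, -0.9, 8.8]
opening: 0.0454
```

```bash
python3 - <<'E'
from h import *
s=st()
f=shot("wrist","w24"); crop(f,130,60,430,290,'w24c',2.5)
E
```

```text
t 28.07 pos [ 0.5485 -0.1883  0.0362] yaw -9.45 op 0.0454 F [-3.4 -0.9  8.8]
```

View pics/w24c.png

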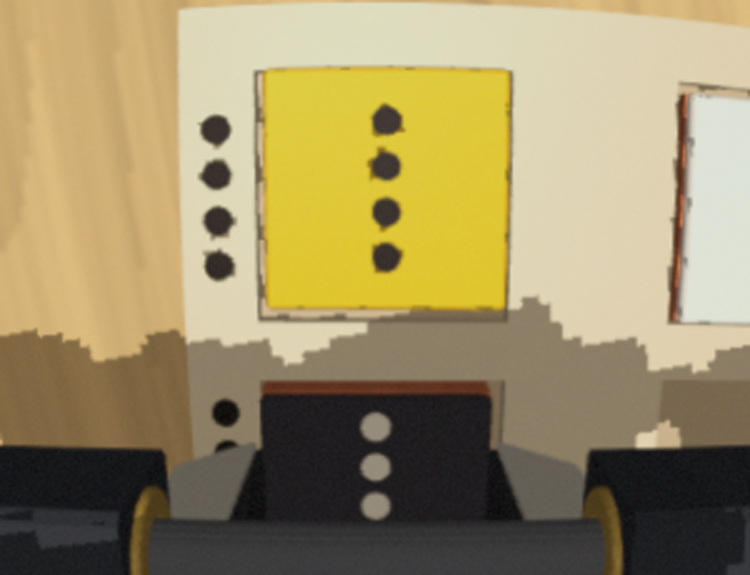

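>>> {"name": "drive_tool", "arguments": {"deltas": "0.2 0 0 0 0; 0.4 0 0 0 0; 0.4 0 0 0 0; 0.4 0 0 0 0; 0.4 0 0 0.5 0; 0.4 0 0 0.9 0; 0.4 -0.3 0 0.9 0; 0.4 -0.3 -0.8 0.9 0; 0.4 0 -0.8 0.9 0; 0.4 0 0 0.5 0; 0.4 0 0 0 0; 0.4 0 0 0 0"}}

```text
clock: 29.12
position: [0.5262, -0.2429, 0.2094]
tcp_rot: [0.705, 0.059, 0.705, -0.059]
contact_force: [0.4, 0.5, -0.9]
opening: 0.0646
```

```bash
python3 - <<'E'
from h import *
st()
f=shot("wrist","w25"); crop(f,60,0,430,290,'w25c',2)
E
```

```text
t 29.12 pos [ 0.5262 -0.2429  0.2094] yaw -9.52 op 0.0646 F [ 0.4  0.5 -0.9]
```

View pics/w25c.png

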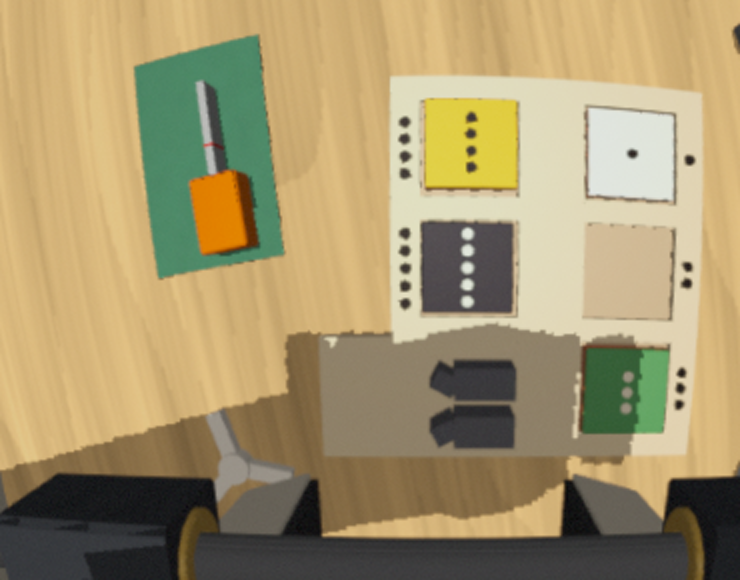

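```bash
python3 - <<'E'
from h import *
f=dict(np.load('/tmp/w25.npz'))
g=lambda x,y,z: onz(f,60+x/2,y/2,z,True)
for n,(x,y) in dict(a=(432,232),b=(505,232),c=(432,305),d=(505,305),h=(215,215),blade=(205,110),mat=(160,150)).items(): print(n,np.round(depthpt(f,60+x//2,y//2,True),4))
print('tile5',g(468,268,.018),'p5 .5487 -.1887')
print('mat',[np.round(g(x,y,.002)[:2],4) for x,y in ((135,66),(258,36),(283,255),(160,278))])
a,m=meas(f,(60+160//2,75),.002,True,20); print(a)
np.savez('mat.npz',c=a[0])
tip=g(203,82,.023); line=g(213,146,.023); h=g(220,214,.026)
print(tip,line,h, np.degrees(np.arctan2(*(tip-h)[[1,0]])), np.linalg.norm(tip-h))
crop(f,100,10,200,140,'gz',6)
crop(f,250,150,330,235,'jz',7)
E
```

```text
a [ 0.5335 -0.1679  0.0178]
b [ 0.5686 -0.1735  0.0176]
c [ 0.5275 -0.2034  0.0175]
d [ 0.563  -0.2091  0.0179]
h [ 0.4282 -0.1375  0.0258]
blade [ 0.4308 -0.0822  0.0229]
mat [ 0.3947 -0.0914  0.0018]
tile5 [ 0.54808876 -0.1884884   0.018     ] p5 .5487 -.1887
mat [array([ 0.3862, -0.0375]), array([ 0.4598, -0.0419]), array([ 0.4539, -0.1649]), array([ 0.3813, -0.1619])]
((0.41989773559570315, -0.10085479736328125), (124.15933227539062, 74.52281951904297), 87.39730072021484, 332)
[ 0.43245307 -0.06703074  0.023     ] [ 0.43275131 -0.10242809  0.023     ] [ 0.43144772 -0.1382921   0.026     ] 89.1917328801361 0.07133156595940217
```

View pics/gz.png

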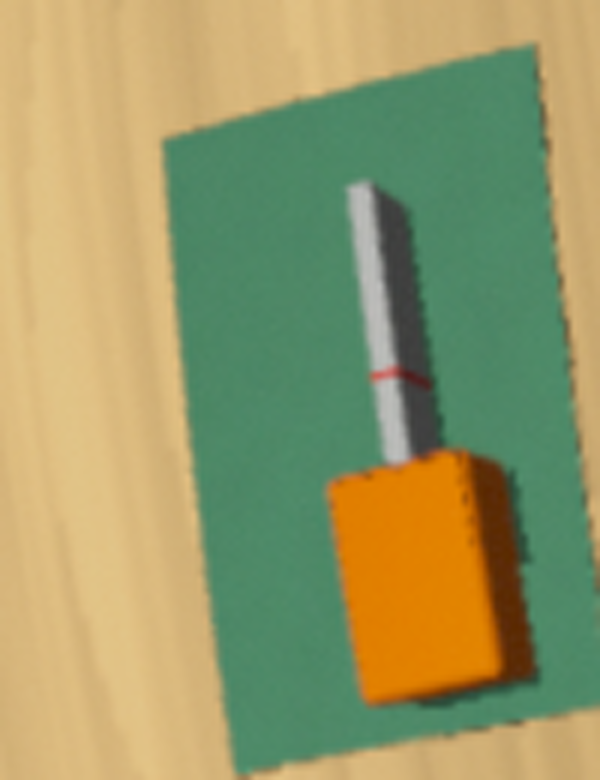

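View pics/jz.png

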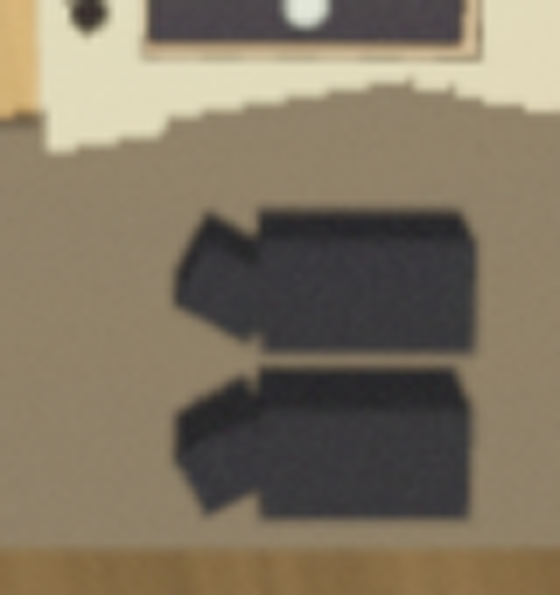

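```bash
python3 - <<'E'
from h import *
f=dict(np.load('/tmp/w13.npz')); f2=dict(np.load('/tmp/w25.npz'))
a=np.radians(-9.45);R=np.array([[np.cos(a),-np.sin(a)],[np.sin(a),np.cos(a)]]); o=np.array([.5900,-.1955])
def T(p): return np.round(R.T@(p[:2]-o)*1000,1)
g=lambda x,y,z=.037: onz(f,145+x/8,115+y/8,z,True)
g2=lambda x,y,z=.037: onz(f2,250+x/7,150+y/7,z,True)
print('A: tray coords')
for n,p in dict(fu=(145,270),fl=(155,460),uin1=(240,322),uin2=(480,314),lin1=(255,395),lin2=(490,384)).items(): print(n,T(g(*p)))
print('B')
for n,p in dict(fu=(178,300),fl=(178,455),uin1=(258,352),uin2=(472,352),lin1=(258,410),lin2=(468,410),fl2=(180,452)).items(): print(n,T(g2(*p)))
g3=lambda x,y,z: onz(f2,100+x/6,10+y/6,z,True)
tip=g3(360,184,.023);base=g3(397,462,.023);h=g3(415,577,.026)
cs=[g3(*c,.026) for c in ((328,485),(462,452),(502,668),(368,703))]
print('h',h,'tip',tip,'base',base)
d=tip-base; print('blade yaw',np.degrees(np.arctan2(d[1],d[0])))
print('corner mean',np.mean(cs,0)); 
for i in range(4):
    e=cs[(i+1)%4]-cs[i]; print(np.round(np.linalg.norm(e)*1000,1),np.degrees(np.arctan2(e[1],e[0])).round(1))
u=d/np.linalg.norm(d); print('origin from tip',tip-.071*u)
E
```

```text
A: tray coords
fu [-60.6 -56.2]
fl [-60.8 -78.8]
uin1 [-49.  -62.8]
uin2 [-19.8 -62.8]
lin1 [-47.6 -71.5]
lin2 [-18.9 -71. ]
B
fu [-60.7 -55.6]
fl [-60.8 -77.8]
uin1 [-49.7 -62.9]
uin2 [-20.  -62.9]
lin1 [-49.7 -71.2]
lin2 [-20.3 -71.2]
fl2 [-60.5 -77.3]
h [ 0.43072936 -0.13725497  0.026     ] tip [ 0.43089173 -0.06618805  0.023     ] base [ 0.43001019 -0.11671703  0.023     ]
blade yaw 89.00050610721199
corner mean [ 0.43048161 -0.13708004  0.026     ]
24.4 -1.0
37.3 -89.5
24.6 -178.7
38.2 90.4
origin from tip [ 0.42965324 -0.13717724  0.023     ]
```

All four tiles are seated. The gauge is at (0.4305,-0.137) with yaw about 89.5°, and the gap mid-line is at tray y = -67.1 with the mouth at tray x = -60. Going to the gauge.

>>> {"name": "drive_tool", "arguments": {"deltas": "0.1 -0.4 0.4 0 0.3; 0.1 -0.4 0.4 0 0.3; 0.1 -0.4 0.45 0 0.3; 0.1 -0.4 0.45 0 0.3; 0.1 -0.4 0.45 -0.3 0.3; 0.1 -0.4 0.5 -0.5 0.3; 0.1 0 0 -0.6 0; 0.1 0 0 -0.6 0; 0.1 0 0 -0.2 0; 0.1 0 0 0 0; 0.1 0 0 0 0; 0.1 0 0 0 0"}}

```text
clock: 30.17
position: [0.4314, -0.1363, 0.1219]
tcp_rot: [0.707, 0.003, 0.707, -0.002]
contact_force: [0.8, -0.1, 0.7]
opening: 0.0503
```

```bash
python3 - <<'E'
from h import *
s=st(); print(np.round(s['joints'],2))
f=shot("wrist","w26"); crop(f,130,0,430,290,'w26c',2)
f=dict(np.load('/tmp/w25.npz')); print('stilt',depthpt(f,60+233//2,470//2,True))
E
```

```text
t 30.17 pos [ 0.4314 -0.1363  0.1219] yaw -0.42 op 0.0503 F [ 0.8 -0.1  0.7]
[ 1.08  0.51 -1.    2.13  0.6   0.82 -0.3 ]
stilt [ 0.40156043 -0.27463519  0.01157206]
```

View pics/w26c.png

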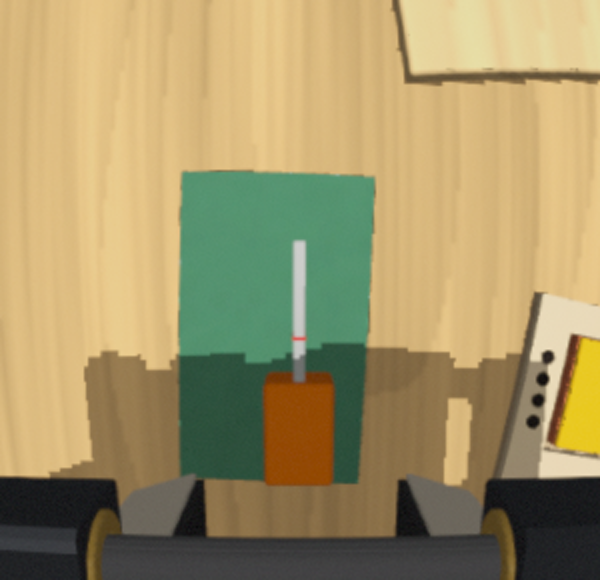

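```bash
python3 - <<'E'
from h import *
f=dict(np.load('/tmp/w26.npz')); s=st()
g=lambda x,y,z: onz(f,130+x/2,y/2,z,True)
print('h',np.mean([g(266,386,.026),g(332,386,.026),g(334,485,.026),g(265,485,.026)],0),'tip',g(299.5,241,.023),'line',g(299,339,.023),'base',g(299,376,.023))
a,m=meas(f,(130+230//2,120),.002,True,20); print(a)
E
```

```text
t 30.22 pos [ 0.4316 -0.1366  0.1222] yaw -0.44 op 0.0505 F [-0.1  0.5 -0.5]
h [ 0.43020453 -0.13646233  0.026     ] tip [ 0.43075006 -0.06562562  0.023     ] line [ 0.43034504 -0.1007605   0.023     ] base [ 0.43025471 -0.11434907  0.023     ]
((0.4209053649902344, -0.07594572448730469), (74.5894546508789, 74.32982635498047), 87.88873291015625, 467)
```

>>> {"name": "drive_tool", "arguments": {"deltas": "0.1 -0.03 0 -0.6 0; 0.1 0 0 -0.7 0; 0.1 0 0 -0.6 0; 0.1 0 0 -0.35 0; 0.1 0 0 0 0; 0.1 0 0 0 0; -0.7 0 0 0 0; -0.7 0 0 0 0; -0.7 0 0 0 0; -0.7 0 0 0 0; -0.7 0 0 0 0; -0.7 0 0 0 0", "force": 25}}

```text
clock: 31.22
position: [0.4301, -0.137, 0.0321]
tcp_rot: [0.707, 0.002, 0.707, -0.003]
contact_force: [-0.8, -0.1, 6.5]
opening: 0.0258
```

```bash
python3 - <<'E'
from h import *
s=st()
E
```

```text
t 31.22 pos [ 0.4301 -0.137   0.0321] yaw -0.46 op 0.0258 F [-0.8 -0.1  6.5]
```

>>> {"name": "drive_tool", "arguments": {"deltas": "-0.7 0 0 0.5 0; -0.7 0 0 0.8 0; -0.7 0 0 0.9 -0.5; -0.7 0 -0.1 0 -1; -0.7 0 -0.2 0 -1; -0.7 0 -0.2 0 -1; -0.7 0 -0.2 0 -1; -0.7 0.04 -0.2 0 -1; -0.7 0.04 -0.2 0 -1; -0.7 0.04 -0.2 0 -1; -0.7 0.05 -0.2 0 -1; -0.7 0.05 -0.2 0 -1"}}

```text
clock: 32.22
position: [0.438, -0.2049, 0.1193]
tcp_rot: [0.645, 0.289, 0.646, -0.289]
contact_force: [0.5, 0.6, -1.8]
opening: 0.026
```

>>> {"name": "drive_tool", "arguments": {"deltas": "-0.7 0.05 -0.2 0 -1; -0.7 0.05 -0.2 0 -1; -0.7 0.05 -0.2 0 -1; -0.7 0.05 -0.2 0 -1; -0.7 0 -0.1 0 -1; -0.7 0 0 0 -1; -0.7 0 0 0 -1; -0.7 0 0 0 -1; -0.7 0 0 0 -1; -0.7 0 0 0 -0.9; -0.7 0 0 0 0; -0.7 0 0 0 0"}}

```text
clock: 33.22
position: [0.4461, -0.2404, 0.1193]
tcp_rot: [-0.467, -0.531, -0.467, 0.531]
contact_force: [0.5, 0.7, -1.1]
opening: 0.0263
```

```bash
python3 - <<'E'
from h import *
s=st(); print(np.round(s['joints'],2))
f=shot("wrist","w27"); crop(f,130,0,430,290,'w27c',2)
E
```

```text
t 33.22 pos [ 0.4461 -0.2404  0.1193] yaw -97.3 op 0.0263 F [ 0.5  0.7 -1.1]
[ 0.9   0.46 -0.55  2.01  0.34  0.77 -1.56]
```

View pics/w27c.png

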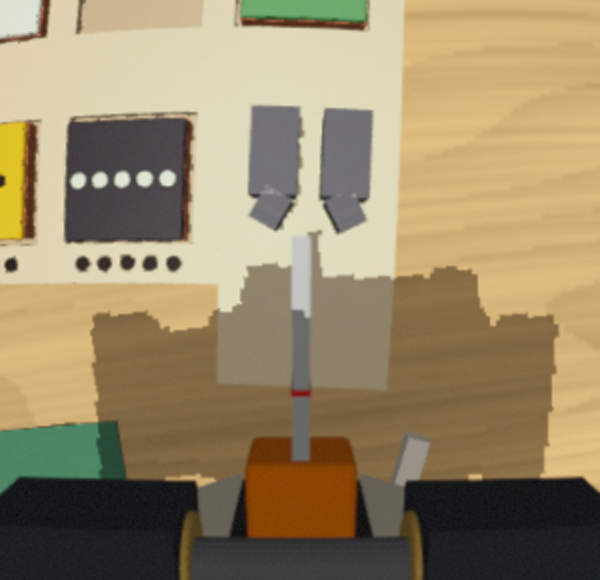

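>>> {"name": "drive_tool", "arguments": {"deltas": "-0.7 0.02 0.02 0 -0.42; -0.7 0 0 -0.5 0; -0.7 0 0 -0.6 0; -0.7 0 0 -0.5 0; -0.7 0 0 0 0; -0.7 0 0 0 0; -0.7 0 0 0 0; -0.7 0 0 0 0"}}

```text
clock: 33.93
position: [0.4481, -0.2402, 0.0566]
tcp_rot: [0.458, 0.54, 0.456, -0.539]
contact_force: [-0.3, 0.0, -0.8]
opening: 0.0257
```

```bash
python3 - <<'E'
from h import *
s=st()
f=shot("wrist","w28"); crop(f,130,0,430,290,'w28c',2)
E
```

```text
t 33.93 pos [ 0.4481 -0.2402  0.0566] yaw -99.52 op 0.0257 F [-0.3  0.  -0.8]
```

View pics/w28c.png

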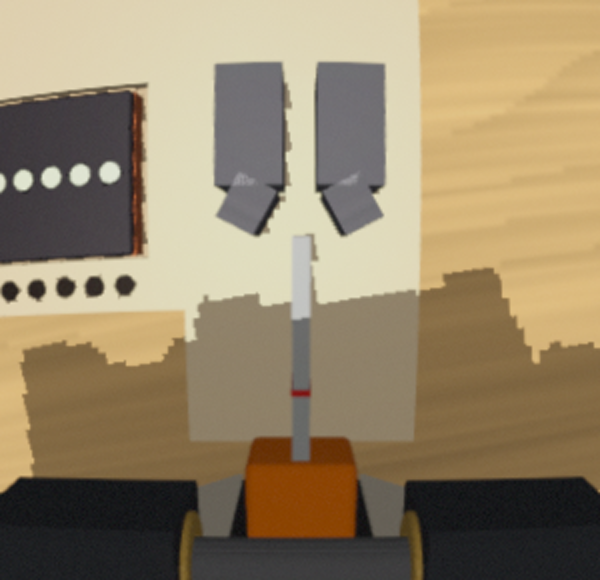

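```bash
cat >> h.py <<'E'
def gap(f,s,tip,line,zoff=.0301,fl=None):
    a=np.radians(-9.45);R=np.array([[np.cos(a),-np.sin(a)],[np.sin(a),np.cos(a)]]); o=np.array([.5900,-.1955])
    zt=s['position'][2]-zoff+.021
    for n,p in (('tip',tip),('line',line)):
        if p is not None: print(n,'tray mm',np.round(R.T@(onz(f,*p,zt,True)[:2]-o)*1000,1))
    print('tcp tray',np.round(R.T@(s['position'][:2]-o)*1000,1))
    if fl is not None: print('jaw pts',[np.round(R.T@(onz(f,*p,.037,True)[:2]-o)*1000,1).tolist() for p in fl])
E
python3 - <<'E'
from h import *
s=st(); f=dict(np.load('/tmp/w28.npz'))
c=lambda x,y:(130+x/2,y/2)
gap(f,s,c(302,236),c(300.5,393),fl=[c(260,235),c(345,235),c(284,100),c(316,100),c(281,185),c(318,185)])
E
```

```text
t 33.98 pos [ 0.4481 -0.2403  0.0566] yaw -99.54 op 0.0255 F [-0.2 -0.9 -1.3]
tip tray mm [-62.4 -67.7]
line tray mm [-97.2 -67.4]
tcp tray [-132.6  -67.5]
jaw pts [[-62.0, -58.0], [-62.0, -77.7], [-29.8, -63.6], [-29.8, -71.0], [-50.3, -62.9], [-50.3, -71.4]]
```

>>> {"name": "drive_tool", "arguments": {"deltas": "-0.7 0 0.01 -0.17 0; -0.7 0 0 -0.17 0; -0.7 0 0 0 0; -0.7 0.1 -0.017 0 0; -0.7 0.1 -0.017 0 0; -0.7 0.1 -0.017 0 0; -0.7 0.1 -0.017 0 0; -0.7 0 0 0 0; -0.7 0 0 0 0; -0.7 0 0 0 0"}}

```text
clock: 34.82
position: [0.4629, -0.2421, 0.0417]
tcp_rot: [-0.457, -0.54, -0.457, 0.54]
contact_force: [-0.1, 0.6, -1.0]
opening: 0.0259
```

```bash
python3 - <<'E'
from h import *
s=st()
f=shot("wrist","w29"); crop(f,130,0,430,290,'w29c',2)
E
```

```text
t 34.82 pos [ 0.4629 -0.2421  0.0417] yaw -99.54 op 0.0259 F [-0.1  0.6 -1. ]
```

View pics/w29c.png

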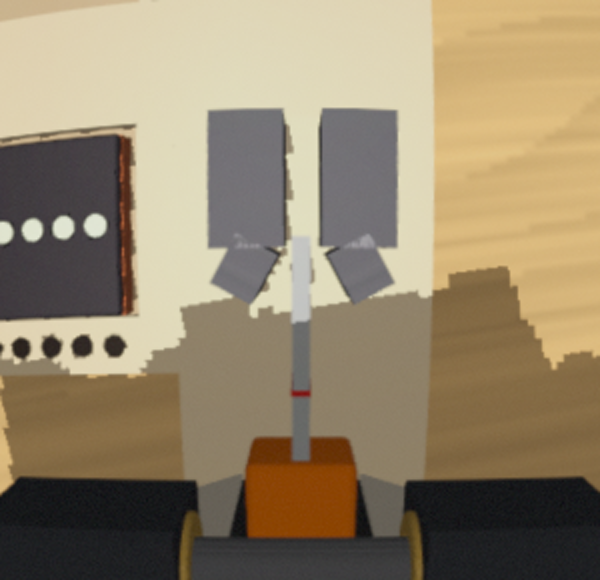

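>>> {"name": "drive_tool", "arguments": {"deltas": "-0.7 0.11 -0.018 0.02 0; -0.7 0.11 -0.018 0 0; -0.7 0.11 -0.018 0 0; -0.7 0.11 -0.018 0 0; -0.7 0.1 -0.018 0 0; -0.7 0 0 0 0; -0.7 0 0 0 0; -0.7 0 0 0 0"}}

```text
clock: 35.53
position: [0.4844, -0.2456, 0.0424]
tcp_rot: [-0.457, -0.54, -0.457, 0.54]
contact_force: [-0.5, -0.4, -1.1]
opening: 0.0256
```

```bash
python3 - <<'E'
from h import *
s=st()
f=shot("wrist","w30"); crop(f,130,0,430,290,'w30c',2)
gap(f,s,None,None)
E
```

```text
t 35.53 pos [ 0.4844 -0.2456  0.0424] yaw -99.54 op 0.0256 F [-0.5 -0.4 -1.1]
tcp tray [-95.9 -66.8]
```

View pics/w30c.png

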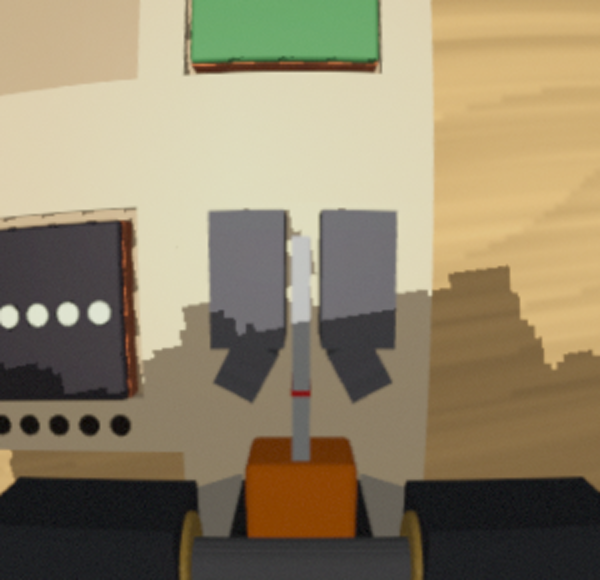

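```bash
python3 - <<'E'
from h import *
s=st(); f=dict(np.load('/tmp/w30.npz'))
c=lambda x,y:(130+x/2,y/2)
gap(f,s,c(301.5,237),c(300.5,393),fl=[c(250,402),c(355,402),c(286,212),c(320,212),c(285,347),c(320,347)])
E
```

```text
t 35.58 pos [ 0.4844 -0.2457  0.0424] yaw -99.55 op 0.0255 F [-0.5  0.3 -1.1]
tip tray mm [-25.9 -67. ]
line tray mm [-60.5 -66.8]
tcp tray [-96.  -66.8]
jaw pts [[-61.7, -55.7], [-61.7, -78.7], [-20.6, -63.8], [-20.6, -70.9], [-49.5, -63.5], [-49.5, -71.0]]
```

The red line is at tray x = -60.5 against the mouth at -60, and the tip is at -25.9 against -25. Holding for a second.

>>> {"name": "drive_tool", "arguments": {"deltas": "-0.7 0.01 0 0 0; -0.7 0 0 0 0; -0.7 0 0 0 0; -0.7 0 0 0 0; -0.7 0 0 0 0; -0.7 0 0 0 0; -0.7 0 0 0 0; -0.7 0 0 0 0; -0.7 0 0 0 0; -0.7 0 0 0 0; -0.7 0 0 0 0; -0.7 0 0 0 0"}}

```text
clock: 36.58
position: [0.4851, -0.2457, 0.0425]
tcp_rot: [0.457, 0.54, 0.457, -0.54]
contact_force: [0.3, -0.3, -1.4]
opening: 0.0253
```

```bash
python3 - <<'E'
from h import *
s=st(); f=shot('wrist','w31'); gap(f,s,None,None); crop(f,130,0,430,290,'w31c',2)
E
```

```text
t 36.58 pos [ 0.4851 -0.2457  0.0425] yaw -99.54 op 0.0253 F [ 0.3 -0.3 -1.4]
tcp tray [-95.2 -66.8]
```

View pics/w31c.png

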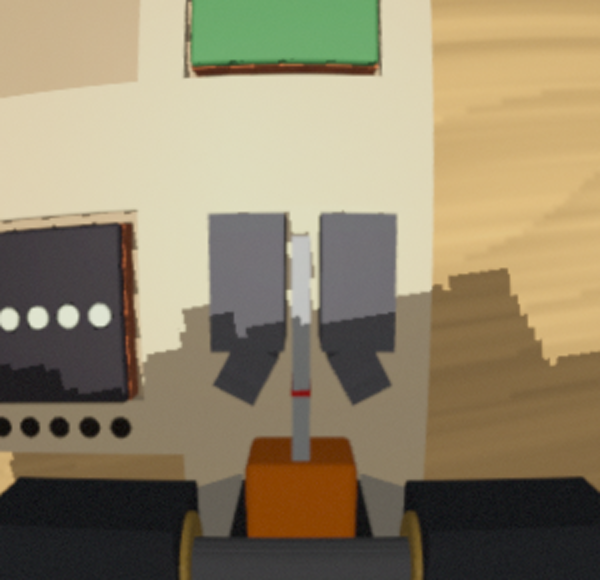

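>>> {"name": "drive_tool", "arguments": {"deltas": "-0.7 -0.2 0.034 0 0; -0.7 -0.28 0.046 0 0; -0.7 -0.28 0.046 0 0; -0.7 -0.28 0.046 0 0; -0.7 0 0 0 0; -0.7 0 0 0.5 0; -0.7 0 0 0.8 0; -0.7 0 0 0.7 0; -0.7 0 0 0 0.5; -0.7 0 0.2 0 1; -0.7 0 0.2 0 1; -0.7 0 0.2 0 1"}}

```text
clock: 37.63
position: [0.4439, -0.2149, 0.123]
tcp_rot: [0.535, 0.463, 0.534, -0.463]
contact_force: [0.7, 1.2, -1.6]
opening: 0.0258
```

>>> {"name": "drive_tool", "arguments": {"deltas": "-0.7 0 0.2 0 1; -0.7 0 0.2 0 1; -0.7 0 0.2 0 1; -0.7 0 0.2 0 1; -0.7 0 0.2 0 1; -0.7 0 0.2 0 1; -0.7 0 0.2 0 1; -0.7 0 0.2 0 1; -0.7 0 0.2 0 1; -0.7 0 0.2 0 1; -0.7 0 0.2 0 1; -0.7 0 0.1 0 1"}}

```text
clock: 38.63
position: [0.4439, -0.1219, 0.1228]
tcp_rot: [0.695, 0.133, 0.694, -0.133]
contact_force: [-0.5, 0.3, -0.3]
opening: 0.0256
```

```bash
python3 - <<'E'
from h import *
s=st()
E
```

```text
t 38.63 pos [ 0.4439 -0.1219  0.1228] yaw -21.74 op 0.0256 F [-0.5  0.3 -0.3]
```

>>> {"name": "drive_tool", "arguments": {"deltas": "-0.7 -0.1 -0.05 0 1; -0.7 -0.1 -0.05 0 1; -0.7 -0.1 -0.05 0 1; -0.7 -0.1 -0.05 0 0.8; -0.7 0 0 0 0; -0.7 0 0 0 0; -0.7 0 0 0 0"}}

```text
clock: 39.22
position: [0.428, -0.1309, 0.1227]
tcp_rot: [0.707, 0.02, 0.707, -0.02]
contact_force: [0.3, 0.3, -1.1]
opening: 0.0259
```

```bash
python3 - <<'E'
from h import *
s=st(); f=shot('wrist','w32'); crop(f,130,0,430,290,'w32c',2)
E
```

```text
t 39.22 pos [ 0.428  -0.1309  0.1227] yaw -3.18 op 0.0259 F [ 0.3  0.3 -1.1]
```

View pics/w32c.png

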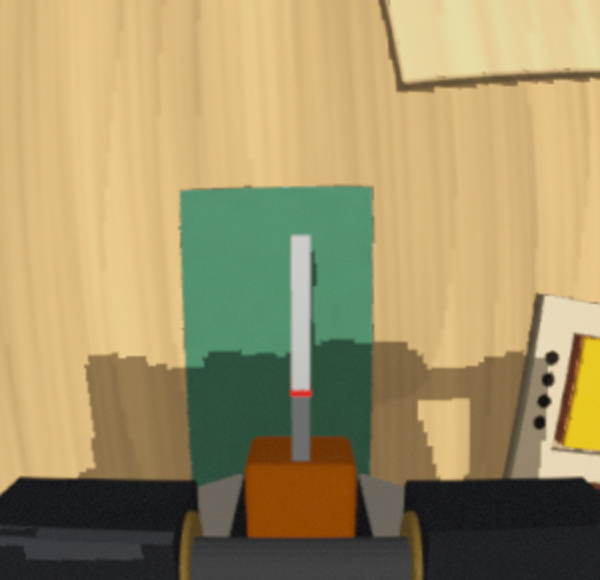

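>>> {"name": "drive_tool", "arguments": {"deltas": "-0.7 0 0 -0.6 0; -0.7 0 0 -0.7 0; -0.7 0 0 -0.5 0; -0.7 0 0 -0.3 0; -0.7 0 0 -0.14 0; -0.7 0 0 0 0; -0.7 0 0 0 0; -0.7 0 0 0 0"}}

```text
clock: 39.93
position: [0.4283, -0.1308, 0.0334]
tcp_rot: [0.707, 0.019, 0.706, -0.019]
contact_force: [-0.7, 0.8, 0.3]
opening: 0.0257
```

```bash
python3 - <<'E'
from h import *
s=st()
E
```

```text
t 39.93 pos [ 0.4283 -0.1308  0.0334] yaw -3.05 op 0.0257 F [-0.7  0.8  0.3]
```

>>> {"name": "drive_tool", "arguments": {"deltas": "-0.7 0 0 -0.02 0; -0.7 0 0 0 0; -0.3 0 0 0 0; 0.1 0 0 0 0; 0.1 0 0 0 0; 0.1 0 0 0 0; 0.1 0 0 0.3 0; 0.1 0 0 0.8 0; 0.1 0 0 0.9 0; 0.1 0 0 0.8 0; 0.1 0 -0.5 0.8 0; 0.1 0 0 0 0"}}

```text
clock: 40.93
position: [0.4306, -0.1549, 0.181]
tcp_rot: [0.709, 0.018, 0.704, -0.022]
contact_force: [1.3, -0.2, -0.1]
opening: 0.0508
```

```bash
python3 - <<'E'
from h import *
s=st(); f=shot('wrist','w33'); crop(f,130,0,430,290,'w33c',2); t=shot('top','top3'); crop(t,75,135,435,285,'t3c',2.2)
E
```

```text
t 40.93 pos [ 0.4306 -0.1549  0.181 ] yaw -3.25 op 0.0508 F [ 1.3 -0.2 -0.1]
```

View pics/w33c.png

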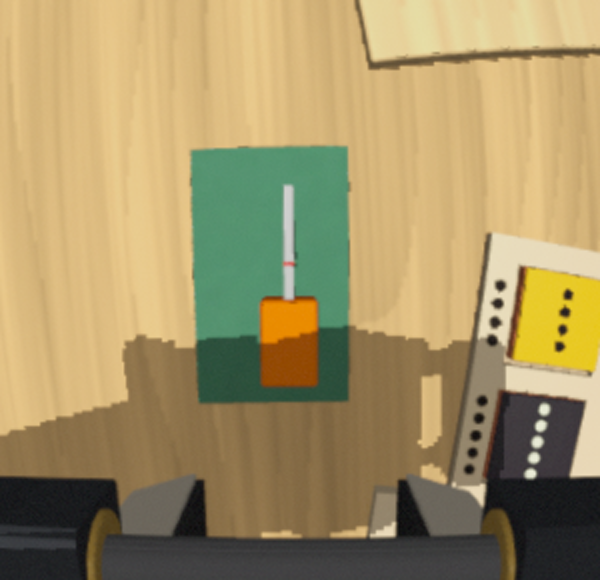

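View pics/t3c.png

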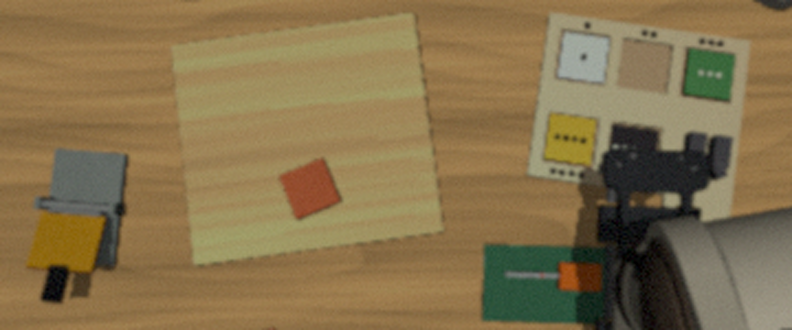

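Gauge lies upright within the mat, and the tiles and bare tile are unmoved. Now the plate.

>>> {"name": "drive_tool", "arguments": {"deltas": "-0.6 0.3 0.5 0.3 0.9; -0.6 0.3 0.6 0.3 0.9; -0.6 0.3 0.6 0.3 0.9; -0.6 0.2 0.6 0 0.9; -0.6 0.2 0.6 0 0.9; -0.6 0.1 0.6 0 0.9; -0.6 0 0.6 0 0.9; -0.6 0 0.6 0 0.9; -0.6 0 0.6 0 0.9; -0.6 0 0.6 0 0.9; -0.6 0 0.6 0 0.9; -0.6 0 0.6 0 0.9"}}

```text
clock: 42.03
position: [0.482, 0.1348, 0.2106]
tcp_rot: [0.637, -0.306, 0.638, 0.306]
contact_force: [-0.3, -0.3, 0.7]
opening: 0.0184
```

>>> {"name": "drive_tool", "arguments": {"deltas": "-0.6 -0.2 0.6 0 0.9; -0.6 -0.2 0.6 0 0.9; -0.6 -0.3 0.6 0 0.9; -0.6 -0.3 0.6 0 0.9; -0.6 -0.3 0.6 0 0.9; -0.6 -0.3 0.6 0 0.9; -0.6 -0.4 0.6 0 0.9; -0.6 -0.4 0.5 0 0.7; -0.6 0 0 0 0; -0.6 0 0 0 0"}}

```text
clock: 42.87
position: [0.3849, 0.3225, 0.2109]
tcp_rot: [0.515, -0.483, 0.517, 0.484]
contact_force: [0.5, -0.3, 1.0]
opening: 0.018
```

```bash
python3 - <<'E'
from h import *
s=st(); print(np.round(s['joints'],2)); f=shot('wrist','w34')
E
```

```text
t 42.87 pos [0.3849 0.3225 0.2109] yaw 86.26 op 0.018 F [ 0.5 -0.3  1. ]
[ 0.26  0.65 -1.35  1.94  0.7   1.15  0.13]
```

View pics/w34.png

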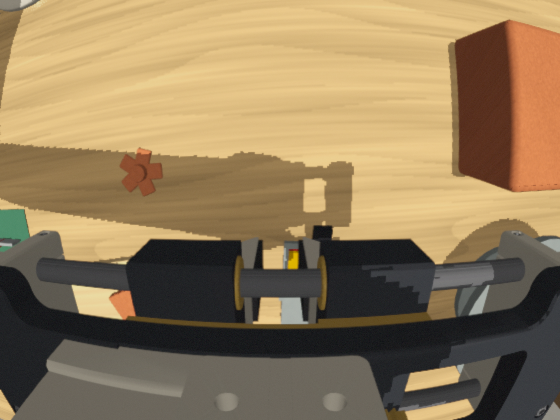

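>>> {"name": "drive_tool", "arguments": {"deltas": "-0.6 0.7 0.1 0 0; -0.6 0.7 0.1 0 0; -0.6 0.7 0.1 0 0; -0.6 0.7 0.1 0 0; -0.6 0.4 0.1 0 0; -0.6 0 0 0 0; -0.6 0 0 0 0; -0.6 0 0 0 0"}}

```text
clock: 43.58
position: [0.5147, 0.3404, 0.2113]
tcp_rot: [0.517, -0.482, 0.518, 0.482]
contact_force: [-0.6, 0.1, -0.1]
opening: 0.0182
```

```bash
python3 - <<'E'
from h import *
s=st(); print(np.round(s['joints'],2)); f=shot('wrist','w35'); crop(f,130,0,430,290,'w35c',2)
E
```

```text
t 43.58 pos [0.5147 0.3404 0.2113] yaw 85.93 op 0.0182 F [-0.6  0.1 -0.1]
[ 0.17  0.8  -1.23  1.66  0.78  1.27  0.28]
```

View pics/w35c.png

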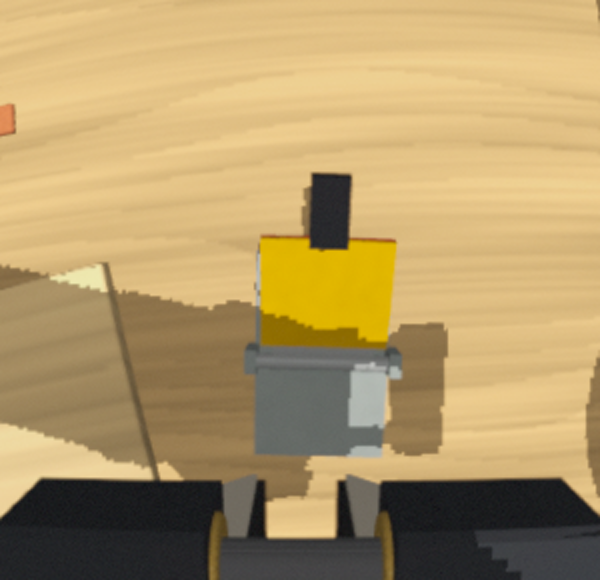

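```bash
python3 - <<'E'
from h import *
f=dict(np.load('/tmp/w35.npz'))
D=lambda x,y,k=1: np.round(depthpt(f,130+x//2,y//2,True,k),4)
for n,p in dict(pl_tl=(268,246),pl_tr=(388,246),pl_bl=(270,330),pl_br=(380,330),pl_c=(325,290),tab_t=(332,180),tab_m=(331,210),tab_b=(329,240),hL=(252,358),hR=(394,362),hm=(320,356),standN=(300,400),standfar=(330,445)).items(): print(n,D(*p))
E
```

```text
pl_tl [0.4443 0.3308 0.0463]
pl_tr [0.4477 0.3852 0.0469]
pl_bl [0.4847 0.3281 0.033 ]
pl_br [0.4882 0.381  0.0334]
pl_c [0.4668 0.355  0.0392]
tab_t [0.4172 0.3612 0.0575]
tab_m [0.4302 0.3596 0.0534]
tab_b [0.4435 0.3581 0.0481]
hL [0.4983 0.3179 0.0294]
hR [0.505  0.3876 0.03  ]
hm [0.5001 0.3514 0.0269]
standN [0.5266 0.3396 0.007 ]
standfar [0.5522 0.3541 0.0073]
```

Depth shows the plate already tilted about 19°. The tab top at mid-length is at (0.430, 0.3596, 0.0534), and the hinge axis is near (0.501, 0.3535), yaw about -4.5°. I will grip the tab across its 18 mm width and carry it round the arc.

>>> {"name": "drive_tool", "arguments": {"deltas": "-0.1 -0.4 0.1 0 0; -0.1 -0.5 0.1 0 0; -0.1 -0.5 0.1 -0.2 0; -0.1 -0.5 0.1 -0.5 0; -0.1 -0.44 0.1 -0.6 0; -0.1 0 0 -0.6 0; -0.1 0 0 -0.4 0; -0.1 0 0 0 0; -0.1 0 0 0 0; -0.1 0 0 0 0"}}

```text
clock: 44.47
position: [0.4227, 0.3616, 0.1212]
tcp_rot: [0.518, -0.482, 0.517, 0.482]
contact_force: [-0.1, 0.6, 0.7]
opening: 0.0411
```

```bash
python3 - <<'E'
from h import *
s=st(); f=shot('wrist','w36'); crop(f,130,60,430,290,'w36c',2.5)
t=shot('top','top4'); crop(t,60,180,180,300,'t4c',5)
E
```

```text
t 44.47 pos [0.4227 0.3616 0.1212] yaw 85.9 op 0.0411 F [-0.1  0.6  0.7]
```

View pics/w36c.png

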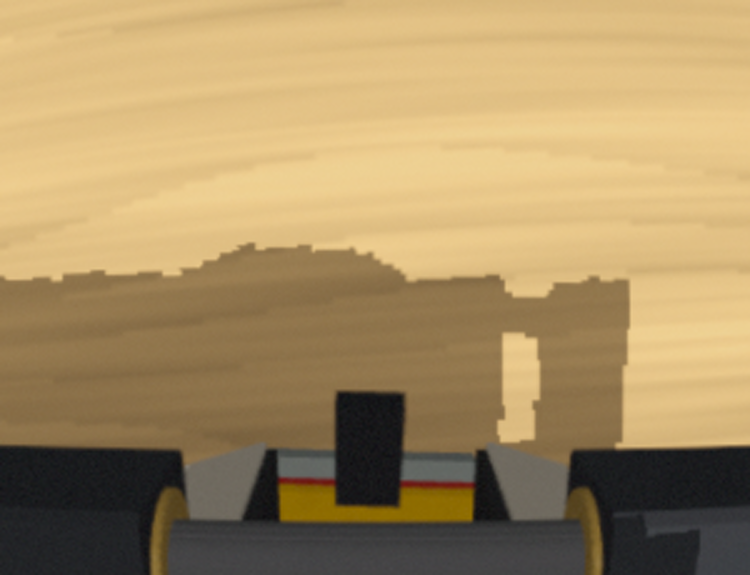

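View pics/t4c.png

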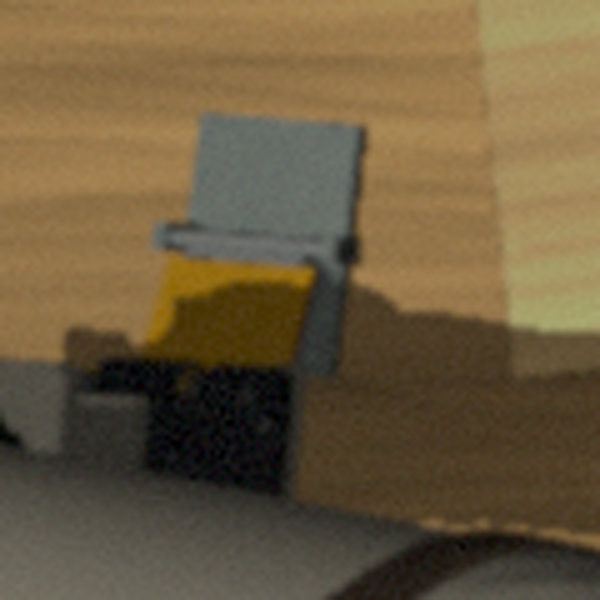

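>>> {"name": "drive_tool", "arguments": {"deltas": "-0.1 -0.04 -0.03 -0.5 0; -0.1 0 0 -0.5 0; -0.1 0 0 -0.38 0; -0.1 0 0 0 0; -0.1 0 0 0 0; -0.8 0 0 0 0; -0.8 0 0 0 0; -0.8 0 0 0 0; -0.8 0 0 0 0; -0.8 0 0 0 0", "force": 15}}

```text
clock: 45.4
position: [0.4206, 0.3601, 0.0654]
tcp_rot: [0.518, -0.482, 0.517, 0.482]
contact_force: [0.8, -0.4, 0.9]
opening: 0.0177
```

```bash
python3 - <<'E'
from h import *
s=st(); f=shot('wrist','w37'); crop(f,130,60,430,290,'w37c',2.5)
h=np.array([.501,.3535]); a=np.radians(-4.5); ux=np.array([np.cos(a),np.sin(a)])
p=s['position']; print('rel',ux@(p[:2]-h), np.array([-ux[1],ux[0]])@(p[:2]-h))
r=.085
prev=None
for th in (19.4,30,45,60,75,90,105,120,135,150,165,176):
    t=np.radians(th); xy=h+ux*(-r*np.cos(t)); q=np.array([*xy,.024+.014+r*np.sin(t)])
    print(th,np.round(q,4), None if prev is None else np.round((q-prev)/.04,2)); prev=q
E
```

```text
t 45.4 pos [0.4206 0.3601 0.0654] yaw 85.94 op 0.0177 F [ 0.8 -0.4  0.9]
rel -0.08068780525257561 0.00026712899432501446
19.4 [0.4211 0.3598 0.0662] None
30 [0.4276 0.3593 0.0805] [ 0.16 -0.01  0.36]
45 [0.4411 0.3582 0.0981] [ 0.34 -0.03  0.44]
60 [0.4586 0.3568 0.1116] [ 0.44 -0.03  0.34]
75 [0.4791 0.3552 0.1201] [ 0.51 -0.04  0.21]
90 [0.501  0.3535 0.123 ] [ 0.55 -0.04  0.07]
105 [0.5229 0.3518 0.1201] [ 0.55 -0.04 -0.07]
120 [0.5434 0.3502 0.1116] [ 0.51 -0.04 -0.21]
135 [0.5609 0.3488 0.0981] [ 0.44 -0.03 -0.34]
150 [0.5744 0.3477 0.0805] [ 0.34 -0.03 -0.44]
165 [0.5829 0.3471 0.06  ] [ 0.21 -0.02 -0.51]
176 [0.5855 0.3468 0.0439] [ 0.07 -0.01 -0.4 ]
```

View pics/w37c.png

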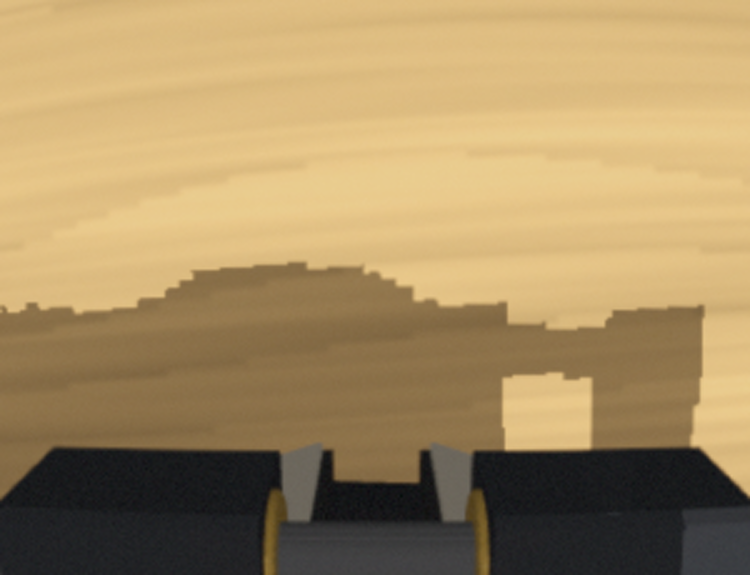

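Tab gripped (17.7 mm). Following the arc to about 60°.

>>> {"name": "drive_tool", "arguments": {"deltas": "-0.8 0.08 -0.005 0.18 0; -0.8 0.08 -0.005 0.18 0; -0.8 0.16 -0.01 0.23 0; -0.8 0.18 -0.02 0.21 0; -0.8 0.21 -0.02 0.19 0; -0.8 0.23 -0.02 0.15 0; -0.8 0 0 0 0; -0.8 0 0 0 0"}}

```text
clock: 46.12
position: [0.4591, 0.3564, 0.112]
tcp_rot: [0.518, -0.482, 0.518, 0.481]
contact_force: [-3.6, -3.9, 7.7]
opening: 0.018
```

```bash
python3 - <<'E'
from h import *
s=st(); print(s['wrist_torque'],np.round(s['joints'],2)); f=shot('wrist','w38'); crop(f,130,60,430,290,'w38c',2.5); f=shot('scene','s2'); crop(f,280,80,440,200,'s2c',4.5)
E
```

```text
t 46.12 pos [0.4591 0.3564 0.112 ] yaw 85.87 op 0.018 F [-3.6 -3.9  7.7]
[-0.78081186  0.48626867 -0.09661874] [ 0.08  0.85 -1.14  1.82  0.88  1.08  0.11]
```

View pics/s2c.png

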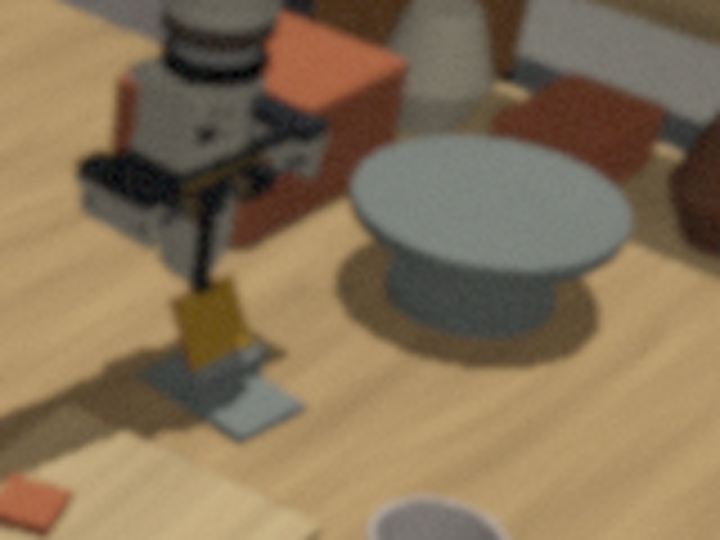

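>>> {"name": "drive_tool", "arguments": {"deltas": "-0.8 0.25 -0.02 0.12 0; -0.8 0.26 -0.02 0.09 0; -0.8 0.27 -0.02 0.05 0; -0.8 0.28 -0.02 0.02 0; -0.8 0.28 -0.02 -0.02 0; -0.8 0.27 -0.02 -0.05 0; -0.8 0.26 -0.02 -0.09 0; -0.8 0.25 -0.02 -0.12 0; -0.8 0 0 0 0; -0.8 0 0 0 0"}}

```text
clock: 47.05
position: [0.5457, 0.3481, 0.1109]
tcp_rot: [0.518, -0.482, 0.518, 0.48]
contact_force: [2.8, -6.2, 1.9]
opening: 0.018
```

```bash
python3 - <<'E'
from h import *
s=st(); print(s['wrist_torque'],np.round(s['joints'],2)); f=shot('wrist','w39'); crop(f,130,60,430,290,'w39c',2.5); f=shot('scene','s3'); crop(f,280,80,440,200,'s3c',4.5)
E
```

```text
t 47.05 pos [0.5457 0.3481 0.1109] yaw 85.74 op 0.018 F [ 2.8 -6.2  1.9]
[-1.12471547 -0.86719707 -0.11402349] [ 0.09  0.93 -1.1   1.65  0.9   1.15  0.25]
```

View pics/s3c.png

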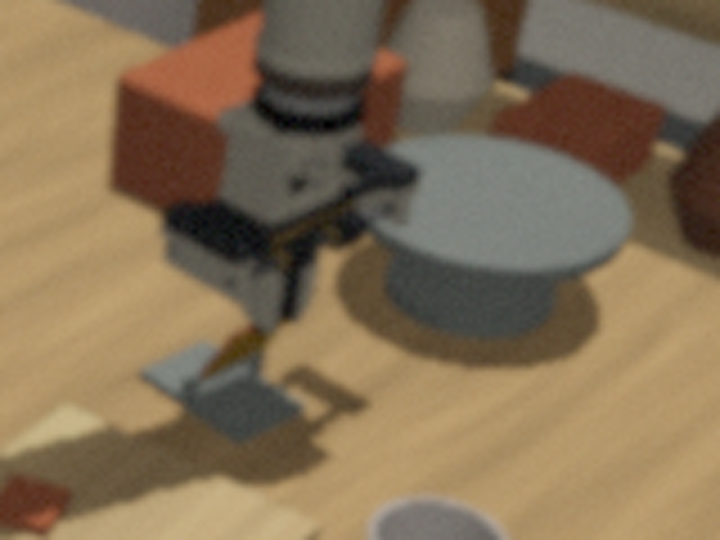

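View pics/w39c.png

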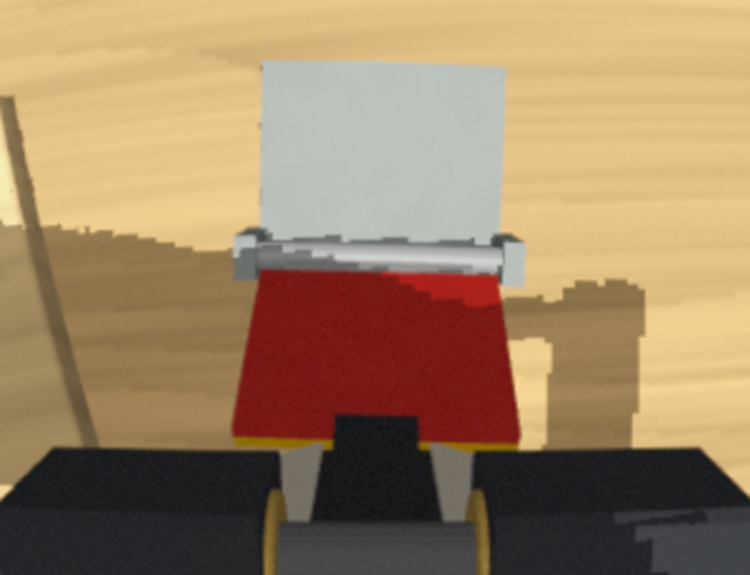

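>>> {"name": "drive_tool", "arguments": {"deltas": "-0.8 0.2 0 -0.15 0; -0.8 0.19 0 -0.18 0; -0.8 0.18 0 -0.21 0; -0.8 0.15 -0.01 -0.23 0; -0.8 0.12 -0.01 -0.25 0; -0.8 0.08 -0.01 -0.26 0; -0.8 0.04 -0.01 -0.2 0; -0.8 0.02 0 -0.18 0; -0.8 0 0 0 0; -0.8 0 0 0 0"}}

```text
clock: 47.98
position: [0.5848, 0.3444, 0.0434]
tcp_rot: [0.517, -0.483, 0.519, 0.479]
contact_force: [3.9, -7.6, 0.2]
opening: 0.018
```

```bash
python3 - <<'E'
from h import *
s=st(); print(s['wrist_torque'],np.round(s['joints'],2)); f=shot('wrist','w40'); crop(f,130,60,430,290,'w40c',2.5)
E
```

```text
t 47.98 pos [0.5848 0.3444 0.0434] yaw 85.73 op 0.018 F [ 3.9 -7.6  0.2]
[-1.60131024 -0.92904263 -0.17983139] [ 0.06  1.04 -1.02  1.58  0.97  1.1   0.28]
```

View pics/w40c.png

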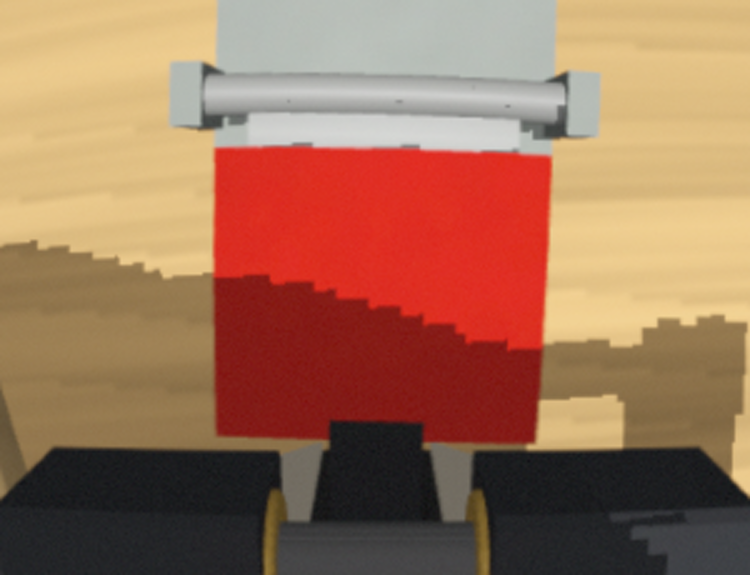

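>>> {"name": "drive_tool", "arguments": {"deltas": "-0.8 0 0.05 -0.08 0; -0.8 0 0 -0.08 0; -0.8 0 0 0 0; -0.8 0 0 0 0"}}

```text
clock: 48.37
position: [0.5848, 0.3446, 0.0379]
tcp_rot: [0.517, -0.484, 0.52, 0.478]
contact_force: [1.5, -13.7, 6.4]
opening: 0.0179
```

```bash
python3 - <<'E'
from h import *
s=st(); print(s['wrist_torque'])
f=shot('wrist','w41')
P=[depthpt(f,u,v,True,1) for u,v in ((222,130),(340,130),(222,225),(335,225),(280,180),(280,135))]
print(np.round(P,4))
E
```

```text
t 48.37 pos [0.5848 0.3446 0.0379] yaw 85.7 op 0.0179 F [  1.5 -13.7   6.4]
[-2.85562801 -0.34946739 -0.17728605]
[[0.5162 0.324  0.0264]
 [0.52   0.3761 0.0268]
 [0.5602 0.3191 0.0262]
 [0.5639 0.3722 0.0265]
 [0.5408 0.348  0.0265]
 [0.5207 0.3495 0.026 ]]
```

Plate top is level at 26.5 mm all over. Releasing and lifting.

>>> {"name": "drive_tool", "arguments": {"deltas": "-0.4 0 0 0 0; -0.2 0 0 0 0; -0.1 0 0 0 0; -0.1 0 0 0 0; -0.1 0 0 0.3 0; -0.1 0 0 0.7 0; -0.1 0 0 0.9 0; -0.1 0 0 0.9 0; -0.1 0.5 0 0.9 0; -0.1 0.8 0 0.6 0; -0.1 0 0 0 0; -0.1 0 0 0 0"}}

```text
clock: 49.42
position: [0.6358, 0.3515, 0.2128]
tcp_rot: [0.52, -0.481, 0.516, 0.481]
contact_force: [-1.1, -0.5, -1.5]
opening: 0.0415
```

```bash
python3 - <<'E'
from h import *
s=st()
f=shot('wrist','w42'); crop(f,130,0,430,290,'w42c',2); t=shot('top','top5'); crop(t,75,135,435,285,'t5c',2.2)
E
```

```text
t 49.42 pos [0.6358 0.3515 0.2128] yaw 85.82 op 0.0415 F [-1.1 -0.5 -1.5]
```

View pics/w42c.png

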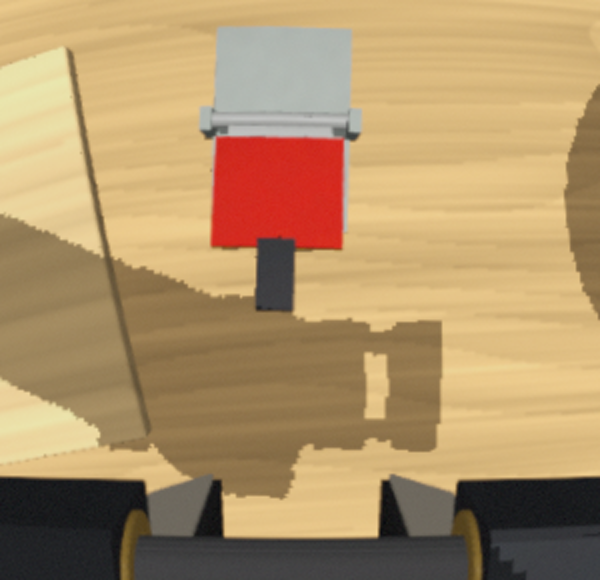

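View pics/t5c.png

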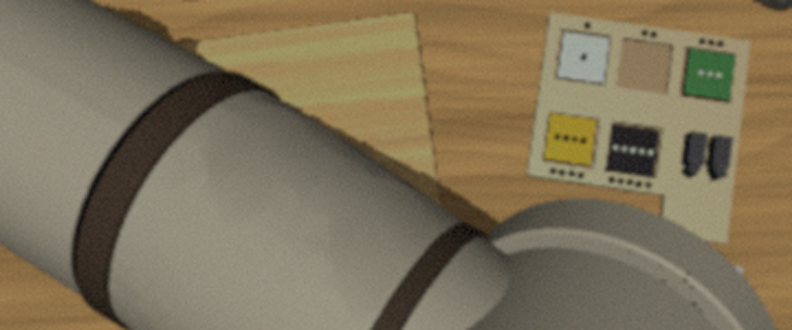

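```bash
python3 - <<'E'
from h import *
f=dict(np.load('/tmp/w42.npz'))
m=np.zeros(f['image'].shape[:2],np.uint8); cv2.fillPoly(m,[np.array([(130+222//2,73),(130+338//2,73),(130+334//2,118),(130+220//2,118)])],1)
c,x=plane(f,m,True); print(c,np.degrees(np.arctan(x[:2])))
print([np.round(depthpt(f,130+a//2,b//2,True,1),4).tolist() for a,b in ((275,250),(275,275),(275,300))])
E
```

```text
[0.54025441 0.34917933 0.03406874] [11.12206477 -1.16183418]
[[0.5684, 0.3452, 0.0407], [0.5795, 0.3444, 0.0428], [0.5915, 0.3435, 0.0444]]
```

>>> {"name": "drive_tool", "arguments": {"deltas": "-0.1 0 -0.8 0.3 -0.8; -0.1 0 -0.8 0.3 -0.8; -0.1 0 -0.8 0.3 -0.8; -0.1 0 -0.8 0.3 -0.8; -0.1 0 -0.8 0.2 -0.8; -0.1 0 -0.8 0.2 -0.8; -0.1 0 -0.8 0 -0.8; -0.1 0 -0.8 0 -0.8; -0.1 0 -0.8 0 -0.8; -0.1 0 -0.8 0 -0.8; -0.1 0 -0.8 0 -0.8; -0.1 0 -0.8 0 -0.8"}}

```text
clock: 50.52
position: [0.632, -0.0339, 0.2723]
tcp_rot: [0.668, -0.229, 0.67, 0.23]
contact_force: [0.1, -0.1, -0.7]
opening: 0.0412
```

>>> {"name": "drive_tool", "arguments": {"deltas": "-0.1 0 -0.8 0 -0.8; -0.1 0 -0.8 0 -0.8; -0.1 0 -0.8 0 -0.8; -0.1 0 -0.8 0 -0.8; -0.1 0 -0.8 0 -0.8; -0.1 0 -0.8 0 -0.8; -0.1 0 -0.8 0 -0.5; -0.1 0 0 0 0; -0.1 0 0 0 0; -0.1 0 0 0 0"}}

```text
clock: 51.35
position: [0.6331, -0.2555, 0.2725]
tcp_rot: [0.703, -0.07, 0.704, 0.072]
contact_force: [0.5, 0.0, 0.7]
opening: 0.0413
```

```bash
python3 - <<'E'
from h import *
s=st()
f=shot('wrist','w43'); t=shot('top','top6')
E
```

```text
t 51.35 pos [ 0.6331 -0.2555  0.2725] yaw 11.57 op 0.0413 F [0.5 0.  0.7]
```

View pics/w43.png

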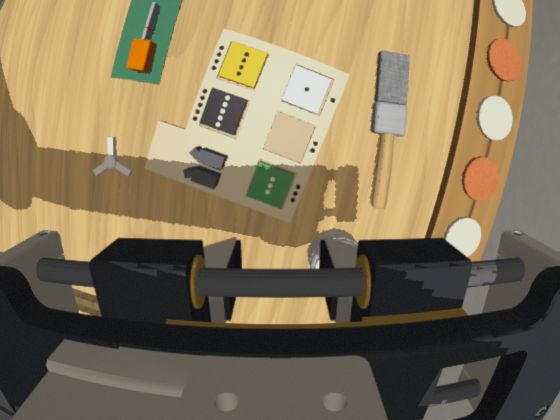

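View pics/top6.png

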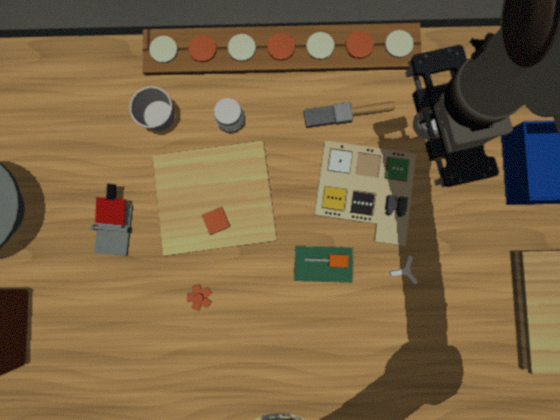

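The plate's red face slopes about 11°, so it was dragged up to about 169° at release. Everything else is in place. I will go back and press the tab down with closed fingers.

>>> {"name": "drive_tool", "arguments": {"deltas": "-1 0 0.8 0 0.8; -1 0 0.8 0 0.8; -1 0 0.8 0 0.8; -1 0 0.8 0 0.8; -1 0 0.8 0 0.8; -1 0 0.8 0 0.8; -1 0 0.8 0 0.8; -1 0 0.8 0 0.8; -1 0 0.8 0 0.8; -1 0 0.8 0 0.8; -1 0 0.8 0 0.8; -1 0 0.8 0 0.8"}}

```text
clock: 52.45
position: [0.6327, 0.1301, 0.274]
tcp_rot: [0.613, -0.353, 0.613, 0.353]
contact_force: [0.7, 0.6, 0.5]
opening: 0.0005
```

>>> {"name": "drive_tool", "arguments": {"deltas": "-1 0 0.8 -0.2 0.8; -1 0 0.8 -0.3 0.8; -1 -0.2 0.8 -0.3 0.8; -1 -0.2 0.8 -0.3 0.8; -1 -0.2 0.8 -0.3 0.8; -1 -0.2 0.8 -0.3 0.8; -1 -0.4 0.6 0 0.5; -1 0 0 0 0; -1 0 0 0 0; -1 0 0 0 0"}}

```text
clock: 53.28
position: [0.5852, 0.3435, 0.206]
tcp_rot: [0.517, -0.483, 0.517, 0.482]
contact_force: [-0.2, -0.1, 0.3]
opening: 0.0001
```

```bash
python3 - <<'E'
from h import *
s=st(); print(np.round(s['joints'],2))
f=shot('wrist','w44'); crop(f,130,0,430,290,'w44c',2)
E
```

```text
t 53.28 pos [0.5852 0.3435 0.206 ] yaw 86.07 op 0.0001 F [-0.2 -0.1  0.3]
[ 0.12  0.87 -1.16  1.5   0.81  1.31  0.38]
```

View pics/w44c.png

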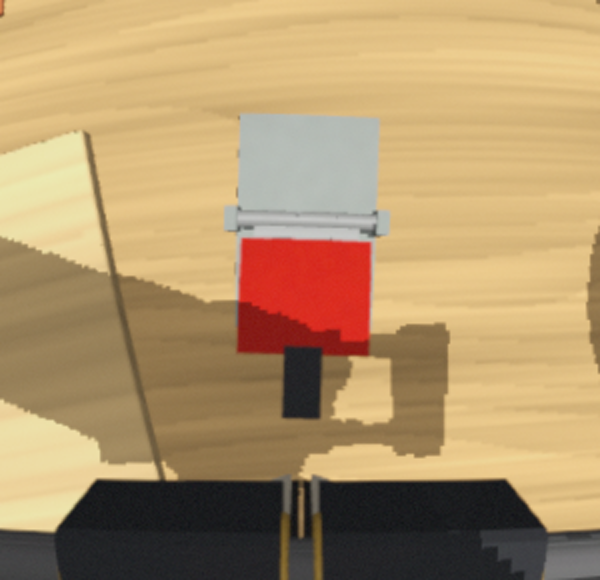

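>>> {"name": "drive_tool", "arguments": {"deltas": "-1 -0.08 0 -0.6 0; -1 0 0 -0.8 0; -1 0 0 -0.8 0; -1 0 0 -0.7 0; -1 0 0 -0.37 0; -1 0 0 0 0; -1 0 0 -0.1 0; -1 0 0 -0.15 0; -1 0 0 -0.15 0; -1 0 0 -0.1 0; -1 0 0 0 0; -1 0 0 0 0"}}

```text
clock: 54.33
position: [0.5827, 0.3428, 0.0552]
tcp_rot: [0.517, -0.482, 0.517, 0.482]
contact_force: [0.3, -0.8, 0.2]
opening: 0.0002
```

```bash
python3 - <<'E'
from h import *
s=st()
f=shot('wrist','w45'); crop(f,130,60,430,290,'w45c',2.5)
E
```

```text
t 54.33 pos [0.5827 0.3428 0.0552] yaw 85.96 op 0.0002 F [ 0.3 -0.8  0.2]
```

View pics/w45c.png

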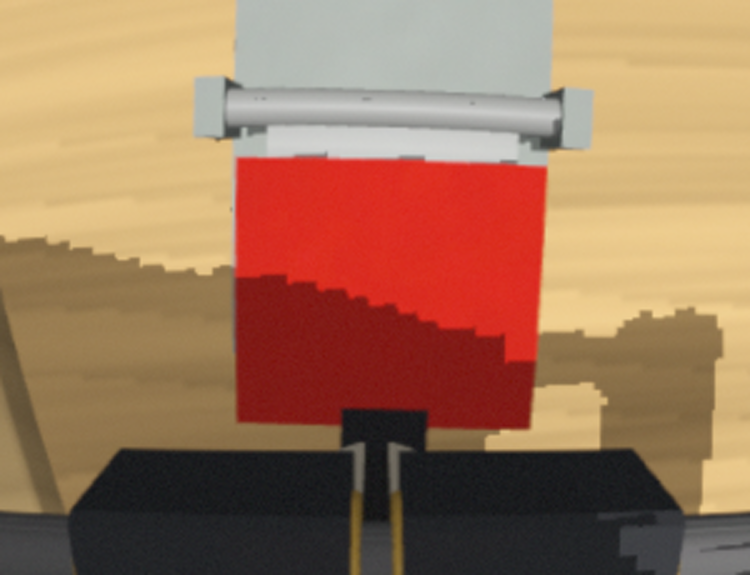

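>>> {"name": "drive_tool", "arguments": {"deltas": "-1 0 0 -0.05 0; -1 0 0 -0.05 0; -1 0 0 0 0; -1 0 0 0 0"}}

```text
clock: 54.72
position: [0.5831, 0.3432, 0.0531]
tcp_rot: [0.518, -0.482, 0.517, 0.482]
contact_force: [-1.9, -2.6, 11.6]
opening: 0.0002
```

```bash
python3 - <<'E'
from h import *
s=st()
f=shot('wrist','w46')
print(np.round([depthpt(f,u,v,True,1) for u,v in ((230,130),(340,130),(230,225),(335,225),(280,180),(280,135))],4))
E
```

```text
t 54.72 pos [0.5831 0.3432 0.0531] yaw 85.95 op 0.0002 F [-1.9 -2.6 11.6]
[[0.515  0.3238 0.0266]
 [0.5186 0.3774 0.0268]
 [0.5635 0.3188 0.0262]
 [0.5672 0.3733 0.0266]
 [0.5417 0.3464 0.0268]
 [0.5195 0.3479 0.0263]]
```

Contact force is 11.6 N and the plate is flat at its stop. Lifting straight up.

>>> {"name": "drive_tool", "arguments": {"deltas": "-1 0 0 0.2 0; -1 0 0 0.4 0; -1 0 0 0.8 0; -1 0 0 0.9 0; -1 0 0 0.9 0; -1 0.4 0 0.8 0; -1 0.6 0 0 0; -1 0 0 0 0; -1 0 0 0 0; -1 0 0 0 0"}}

```text
clock: 55.6
position: [0.6218, 0.3427, 0.2107]
tcp_rot: [0.517, -0.482, 0.518, 0.482]
contact_force: [-0.7, -0.0, 0.1]
opening: 0.0003
```

```bash
python3 - <<'E'
from h import *
s=st()
f=shot('wrist','w47'); crop(f,130,0,430,290,'w47c',2)
E
```

```text
t 55.6 pos [0.6218 0.3427 0.2107] yaw 85.98 op 0.0003 F [-0.7 -0.   0.1]
```

View pics/w47c.png

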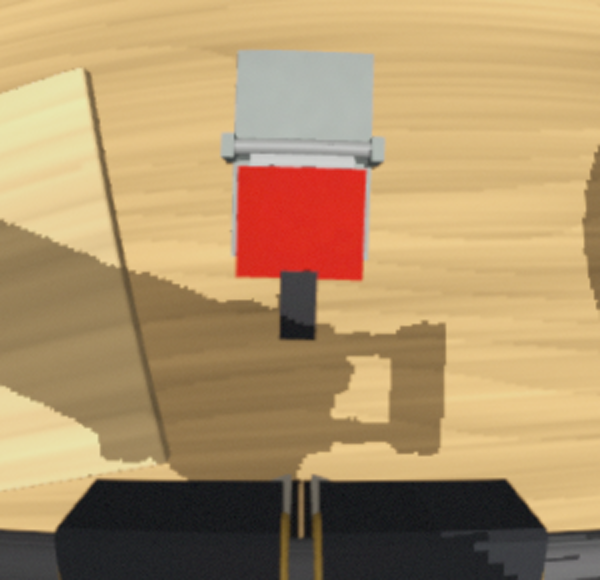

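```bash
python3 - <<'E'
from h import *
f=dict(np.load('/tmp/w47.npz'))
m=np.zeros(f['image'].shape[:2],np.uint8); cv2.fillPoly(m,[np.array([(130+244//2,88),(130+358//2,88),(130+354//2,134),(130+244//2,134)])],1)
c,x=plane(f,m,True); print(c,np.degrees(np.arctan(x[:2])))
E
```

```text
[0.54061431 0.34854091 0.02668712] [-0.00633827 -0.01466726]
```

>>> {"name": "drive_tool", "arguments": {"deltas": "-1 0 -0.8 0.3 -0.8; -1 0 -0.8 0.3 -0.8; -1 0 -0.8 0.3 -0.8; -1 0 -0.8 0.3 -0.8; -1 0 -0.8 0.2 -0.8; -1 0 -0.8 0.2 -0.8; -1 0 -0.8 0 -0.8; -1 0 -0.8 0 -0.8; -1 0 -0.8 0 -0.8; -1 0 -0.8 0 -0.8; -1 0 -0.8 0 -0.8; -1 0 -0.8 0 -0.8"}}

```text
clock: 56.65
position: [0.6213, -0.0421, 0.2743]
tcp_rot: [0.668, -0.229, 0.669, 0.23]
contact_force: [1.1, 0.6, 0.5]
opening: 0.0006
```

>>> {"name": "drive_tool", "arguments": {"deltas": "-1 0 -0.8 0 -0.8; -1 0 -0.8 0 -0.8; -1 0 -0.8 0 -0.8; -1 0 -0.8 0 -0.8; -1 0 -0.8 0 -0.8; -1 0 -0.8 0 -0.8; -1 0 -0.8 0 -0.5; -1 0 0 0 0; -1 0 0 0 0; -1 0 0 0 0"}}

```text
clock: 57.48
position: [0.6222, -0.2637, 0.2743]
tcp_rot: [0.703, -0.07, 0.704, 0.072]
contact_force: [0.5, -0.5, -0.2]
opening: 0.0004
```

```bash
python3 - <<'E'
from h import *
s=st()
f=shot('wrist','w48'); crop(f,90,0,390,260,'w48c',2.3); t=shot('top','top7'); crop(t,75,135,435,285,'t7c',2.2)
E
```

```text
t 57.48 pos [ 0.6222 -0.2637  0.2743] yaw 11.55 op 0.0004 F [ 0.5 -0.5 -0.2]
```

View pics/w48c.png

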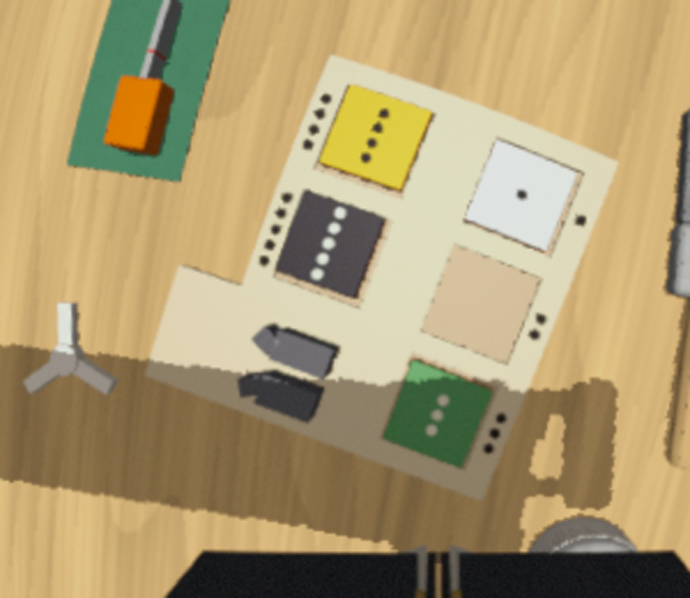

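View pics/t7c.png

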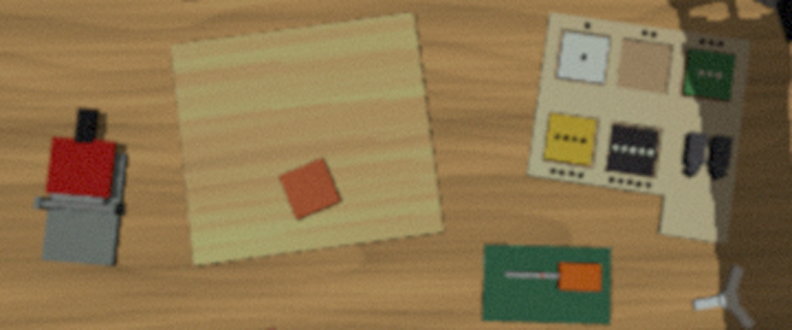

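```bash
python3 - <<'E'
from h import *
f=dict(np.load('/tmp/w48.npz'))
c=lambda x,y:(90+x/2.3,y/2.3)
a=np.radians(-9.45);R=np.array([[np.cos(a),-np.sin(a)],[np.sin(a),np.cos(a)]]); o=np.array([.5900,-.1955])
for k,p in {1:(522,195),3:(437.5,416),4:(375,136),5:(329,243)}.items():
    d=onz(f,*c(*p),.018,True); u,v=c(p[0]+13,p[1]-2); z=depthpt(f,int(u),int(v),True,1)[2]
    print(k,'off mm',np.round(R.T@(d[:2]-o)*1000-np.array(PM[k]),1),'top z',round(z,4))
u,v=c(135,110); print('handle',depthpt(f,int(u),int(v),True,1))
t=dict(np.load('/tmp/top7.npz'))
E
```

```text
1 off mm [-1.  -1.1] top z 0.0176
3 off mm [ 0.4 -1.4] top z 0.0177
4 off mm [1.3 1. ] top z 0.0177
5 off mm [-0.8  2. ] top z 0.0175
handle [ 0.42831009 -0.12922672  0.02609561]
```

```bash
python3 -c "
from cell import manip
print(manip.job_done())"
```

```text
the job is handed in; nothing more can be done
None
```

The job is handed in, after about 57 s of the 208 s allowed. My last checks show everything in place; `job_done()` gave no verdict.

- **Tiles:** Tiles 1, 3, 4 and 5 went into their pockets in that order. Tile 2 was not on the board, so pocket 2 stays empty. The last wrist view puts their tops at 17.5 to 17.7 mm, fully down, and 1.4 to 2.2 mm off the pocket centres.
- **Gauge:** The blade was held in the gap for about 1 s. The red line measured within about 1 mm of the mouth edge, though my estimate of that edge is only good to about 1.5 mm. The gauge is back upright and wholly on the mat, with its handle top at 26 mm.
- **Plate:** It is red side up. One check failed here: when I first let go of the tab, the plate was dragged up to about 169°, just short of 2.95 rad. I went back and pressed the tab down to the stop. A plane fit then showed it level to 0.01°.
- **Camera disagreement:** The top and wrist cameras differed by 2 to 3 mm on positions. I worked from the wrist camera, whose measurements agreed to 0.7 mm from two tool angles.
- **Everything else:** The bare tile, jar, brush, flower and stilt are where they started in the last pictures. The tub and can were last checked by eye about 6 s earlier. The robot stands clear and touches nothing.

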